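Raise the roll-top and put the cover-glass carton away

ROBOT

A 7-joint arm with a two-finger parallel gripper is mounted at the origin on a cart in front of the work surface, level with it; the furniture and walls round the work are solid. World frame = base frame: x ahead of the robot, y to its left, z up, the work surface at z = 0. Lengths are in mm, angles in rad, forces in N, time in s.
With the tool pointing down it reaches from about 400 to 850 mm from the base axis. Payload 6.9 kg.
Tool frame: the origin (TCP) lies between the finger pads; the fingertips stand 8 mm ahead of it and the grasp point (between the pads) lies 11 mm behind it; z points along the fingers, y is the line along which they close (so a half turn about z gives the same grasp; the last joint's range is limited). The gripper opens to 85 mm and grips with 20 to 120 N. Pads are 22 mm wide; open, the fingers measure 114 mm over their backs; the gripper's body (76 mm by 85 mm) begins 54 mm behind the grasp point. The pads swing forward as they close: fully open they stand 13 mm farther back than shut.
Start: joints at [-1.028, 0.507, -0.238, 1.5, 0.126, 1.149, -0.155], TCP at [264.418, 566.299, 239.275] pointing down, gripper open.
Joint ranges: [-3.08, 3.08], [-0.24, 2.05], [-1.43, 1.35], [0, 2.5], [-1.52, 4.66], [0.17, 1.96], [-2.89, 2.89]. Speed limits (rad/s): [2.39, 2.39, 3.14, 3.14, 3.14, 3.14, 3.14].

INTERFACE

Orientations are given as [roll, pitch, yaw] about the fixed x, y, z axes, in that order (R = Rz(yaw) Ry(pitch) Rx(roll)).
In Python, from cell import readout, capture, r, models gives the robot as it stands.
- The arm moves only by the tool jog_arm, never from a script. Its argument "deltas" is a list of rows, each a list of 7 numbers: the shift along the world's x, y, z in cm, then the turn, a rotation vector about the world's x, y, z in degrees, then the gripper command: -1 is fully open, 1 is shut, values between are in proportion. A call has exactly 5 rows; each row is the pose to reach, as a shift and turn from the pose commanded when the call began; what a row does not reach only later rows make up. A row lasts 1/10 s, in which the tool goes at most 50 mm and 8.59 degrees, less where a joint would pass 70% of its speed; a pose out of reach is approached as far as the arm can. A call with a gripper value outside its range is refused whole. The fingers move at their own pace and stop on an object; "newtons" is the grip in N (left out, the last holds). Time passes only in rows, so rows that repeat a pose let the fingers close, or fill a call up. It gives the time, the measured TCP pose, the force, the opening and the grip force at its end, in the units of the state.
- readout.state(): the state, without advancing time (a new reading comes with each control period).
- capture(name): name is "side" or "top"; returns a dict with "color" (384x512x3 uint8, red, green, blue), "fov_y" (degrees; the focal length in pixels is half the picture's height over the tangent of half this angle, whatever the lens; pixels are square), "cx", "cy" (the principal point, pixels), "R" (3x3) and "t" (3): a world point X has camera coordinates R X + t. Camera axes: x right, y down, z forward; pixel columns grow to the right and rows downward; lengths in mm; the calibration is good to about 2 mm. A picture is of the moment at which its call begins. There is no depth.
- r.finish_job(): hands the job in; it is judged then, once.
Trained networks look in a picture, given as the dict that the camera call returned (one of the last four; its "shot" number tells which), for a name from the list of things; names that differ only in an ending like _2 or _b are one class to them, and where a whole thing is asked for, a point or a joint stands for the part that bears it (a point fixed in the world has none). Each returns a list of dicts, best first, with "confidence" (0 to 1); they miss things now and then, are a little off and sometimes report something else, mostly with a low value. They report only what shows in the picture. A call takes as long as a camera call.
- models.spot_in(picture, query): "xyz" ([x, y, z] in mm, in the coordinates of the camera as it stood for that picture, good to about 4 mm: the middle of the surface that is visible of it).
- models.masks_of(picture, query): "region" (384x512 bool, what is visible of it).
- models.landmark_of(picture, query): "xyz" ([x, y, z] in mm, in the coordinates of the camera as it stood for that picture, good to about 4 mm: a listed point, or the origin of a listed thing).
The state is a dict: "time": time; "q": joint angles; "joint_velocities": joint speeds; "joint_torque": joint torques, N m; "tool_pos": TCP position; "ee_rot": TCP orientation; "contact_force": force on the tool from outside, world axes, zero at the start; "wrist_torque": the same for the moment, N m; "opening": finger opening in mm; "grip_force": force on a finger pad.
Only numpy, scipy, OpenCV 4.12 (cv2) and the standard library are available. Lean on these libraries where they do the work, as an engineer would, in place of code of your own. Each camera call takes 0.05 s, during which the arm holds its last target. There are 200 camera calls.

TASK

Raise the slatted roll-top shutter of the bench cabinet by its lift rail until it is fully open and stays open by itself. Then put the larger of the two small cartons that lie on the worktop left of the cabinet inside the cabinet, lying flat on the worktop behind the front sill, the same side up as it lies now; set it down gently, do not drop it. Leave the shutter open and the other things where they are.

Things in the scene. Friction and masses are not known exactly. Their poses are not given: they have to be found in the camera images.
- cabinet: Bench-top roll-top cabinet, fixed, 326 mm deep (x), 280 mm wide (y), 238 mm high, without a floor: it stands on the worktop. Origin: on the worktop, centre of its footprint; x from front to back, y to its left, z up. Grey round side cheeks (radius 163 mm, inner faces at y = -128 and +128 mm); a fixed curved hood covers the back and the rear half of the top.
- track_axis (a point): Middle of the level axis (along the cabinet's y) of the curved tracks, 75 mm above the cabinet's origin; the tracks are circular, radius 145 mm. Once the shutter is open the space in front of this axis, as far as the sill, is free from the front and from above.
- sill (a point): Middle of the top of the metal sill across the cabinet's front: 42 mm high, 10 mm thick, its inner face at cabinet x = -138 mm. The carton must be lifted over it.
- shutter (a joint): Slatted metal shutter (slats 7 mm thick) on the tracks. Value: angle travelled about track_axis, rad; 0 closed, end stop 1.71 = fully open, slats under the hood. About 4 N at the lift rail raise it, less on the way (0.5 kg, mostly in the rail). Let go below about 1.2 rad it drops shut; beyond about 1.3 rad its weight carries it on to the stop and keeps it there.
- lift_rail (a point): Mid-length of the round outer edge (8 mm thick) of the lift rail, a lip 200 mm long (y), 6 mm thick, 36 mm out from the slats. 181 mm from track_axis, pointing away from it. At shutter angle t: cabinet x = -0.181 cos(t - 0.064), z = 0.075 + 0.181 sin(t - 0.064) m; closed 63 mm over the worktop, free below. Push it from below with closed fingers tilted forward, later from the front.
- slide_box: The carton to put away: box of cover glasses, white and dark red cardboard, 34 x 82 x 30 mm (x, y, z), the larger of the two small cartons; 0.08 kg. Origin: centre of its underside; z up as it lies; long side along its y.
- ph_strips: Bystander: a smaller carton, white and yellow-brown, 30 x 66 x 22 mm (x, y, z). Origin: centre of its underside. It may lie on either side of the other carton. Leave it.
- film_box: Bystander inside the cabinet, hidden while the shutter is closed: carton 60 x 115 x 58 mm (x, y, z), about 55 mm behind the cabinet's middle (cabinet x about 25 to 85 mm), long side along the cabinet's y. Origin: centre of its underside. Leave it.
- beaker: Bystander: empty glass beaker, 54 mm across, 70 mm high, on the worktop left of the cabinet. Origin: centre of its underside. Leave it.

How it is judged:
By the outcome, as a careful person would: the job done as asked, in the order asked, and still so for the second after the job is handed in, with the robot touching nothing.
It also fails if it takes over 69 s, if anything falls off the work surface, if the arm or the gripper's body presses on something with over 40 N, if the wrist force passes 120 N, or if a joint passes its speed limit or range.

## Working session

There is one attempt and no reset: what is moved stays moved. The work goes in short steps, Python scripts to look and compute and a tool call to move; the robot and the scene stay as the last step left them, time stands still between calls to the robot, and variables do not carry over. Pictures are saved under pics/ and viewed, at most 10 in all, crops included, and the job is handed in when it is done.

Besides the shell and the picture viewer there is one more tool, called after "Call:" as name([rows], argument=value, ...), one row to a line, values as JSON. jog_arm: Moves the arm, as the interface text tells. Its arguments: {"type":"object","properties":{"deltas":{"type":"array"},"newtons":{"type":"number"}},"required":["deltas"]}

```bash
mkdir -p pics
cat > h.py <<'E'
from cell import readout, capture, r, models
import numpy as np, cv2
def w(p,x): return np.array(p["R"]).T@(np.array(x)-np.array(p["t"]))
def proj(p,X):
    f=192/np.tan(np.radians(p["fov_y"]/2)); c=np.array(p["R"])@np.array(X)+np.array(p["t"])
    return np.array([p["cx"]+f*c[0]/c[2],p["cy"]+f*c[1]/c[2]])
def unproj(p,u,v,z):
    f=192/np.tan(np.radians(p["fov_y"]/2)); R=np.array(p["R"])
    d=R.T@np.array([(u-p["cx"])/f,(v-p["cy"])/f,1]); o=-R.T@np.array(p["t"])
    return o+d*(z-o[2])/d[2]
def save(p,n): cv2.imwrite("pics/"+n,p["color"][:,:,::-1])
E
python3 - <<'E'
from h import *
s=readout.state(); print({k:np.round(v,3) for k,v in s.items()})
im=[]
for n in("side","top"):
    p=capture(n); im.append(p["color"]); print(n,p["shot"],"campos",np.round(-np.array(p["R"]).T@np.array(p["t"])))
    for q in("cabinet","track_axis","sill","lift_rail","slide_box","ph_strips","beaker"):
        print(q,[(np.round(w(p,d["xyz"])),round(d["confidence"],2)) for d in models.landmark_of(p,q)[:2]])
    for q in("slide_box","ph_strips"):
        for d in models.masks_of(p,q)[:1]:
            m=d["region"].astype(np.uint8); c=cv2.minAreaRect(cv2.findNonZero(m)); b=cv2.boxPoints(c)
            print(q,"mask",d["confidence"],m.sum(),[np.round(unproj(p,*x,30 if q=="slide_box" else 22)) .tolist() for x in b], b.round().tolist())
cv2.imwrite("pics/a.png",cv2.resize(np.vstack(im),None,fx=.78,fy=.78)[:,:,::-1])
E
```

```text
{'time': np.float64(0.0), 'q': array([-1.028,  0.508, -0.238,  1.501,  0.126,  1.149, -0.155]), 'joint_velocities': array([ 0.001, -0.   ,  0.   , -0.001,  0.   ,  0.001,  0.001]), 'joint_torque': array([-1.0000e-03, -6.2061e+01, -2.1870e+00, -2.4965e+01,  1.3000e-02,
        1.2000e-02,  0.0000e+00]), 'tool_pos': array([264.282, 565.824, 238.41 ]), 'ee_rot': array([-3.14 ,  0.   ,  2.705]), 'contact_force': array([-0.196,  0.237,  0.501]), 'wrist_torque': array([-0.059, -0.002,  0.024]), 'grip_force': np.float64(0.0), 'opening': np.float64(85.233)}
side 1 campos [1643. -426.  639.]
cabinet []
track_axis []
sill []
lift_rail []
slide_box []
ph_strips []
beaker []
top 2 campos [  26. -133.  815.]
cabinet []
track_axis []
sill [(array([ 513., -163.,   46.]), 0.83)]
lift_rail [(array([ 476., -155.,   68.]), 0.78)]
slide_box [(array([409., 167.,   4.]), 0.7)]
ph_strips [(array([487., 404.,   1.]), 0.72)]
beaker [(array([ 476., -157.,   66.]), 0.59), (array([593., 238.,  -1.]), 0.58)]
slide_box mask 0.56 580 [[380.0, 210.0, 30.0], [429.0, 219.0, 30.0], [427.0, 124.0, 30.0], [379.0, 118.0, 30.0]] [[180.0, 244.0], [186.0, 228.0], [219.0, 240.0], [213.0, 257.0]]
ph_strips mask 0.65 323 [[455.0, 426.0, 22.0], [497.0, 449.0, 22.0], [514.0, 373.0, 22.0], [472.0, 352.0, 22.0]] [[125.0, 199.0], [127.0, 185.0], [153.0, 189.0], [151.0, 202.0]]
```

View pics/a.png

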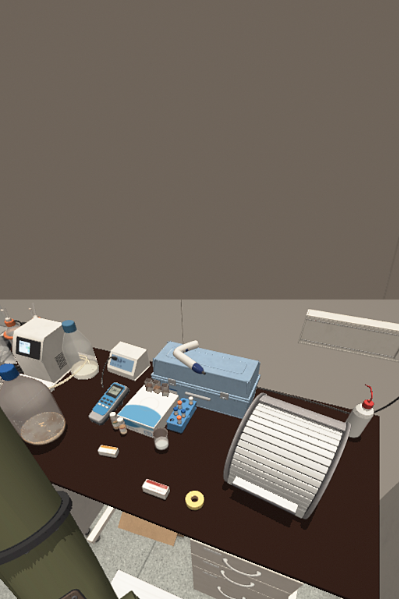

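The side view shows only wall. The top view shows the cabinet at about (290,455), the red/white carton at (155,488), the yellow-brown one at (108,451) and the beaker at (161,440), all in scaled pixels. I'll zoom in on the cabinet and box.

Run:
```python
from h import *
p=capture("top")
P=[capture("top") for _ in range(3)]+[p]
for q in("lift_rail","sill","slide_box"):
    for k in P:
        print(q,[(np.round(w(k,d["xyz"])),round(d["confidence"],2)) for d in models.landmark_of(k,q)[:1]])
c=p["color"][110:300,170:460]; c=cv2.resize(c,None,fx=2.7,fy=2.7,interpolation=cv2.INTER_CUBIC); cv2.imwrite("pics/b.png",c[:,:,::-1])
np.savez("cam.npz",**{k:p[k] for k in("R","t","fov_y","cx","cy")})
```

```text
lift_rail [(array([ 476., -156.,   69.]), 0.98)]
lift_rail [(array([ 476., -157.,   62.]), 0.83)]
lift_rail [(array([ 475., -154.,   65.]), 0.81)]
lift_rail [(array([ 475., -155.,   68.]), 0.72)]
sill [(array([ 512., -164.,   44.]), 0.86)]
sill [(array([ 509., -166.,   44.]), 0.74)]
sill [(array([ 510., -163.,   47.]), 0.79)]
sill [(array([ 512., -165.,   47.]), 0.91)]
slide_box [(array([408., 171.,  -0.]), 0.73)]
slide_box [(array([410., 170.,  -1.]), 0.88)]
slide_box [(array([409., 168.,  -1.]), 0.68)]
slide_box [(array([407., 172.,  -0.]), 0.69)]
```

View pics/b.png

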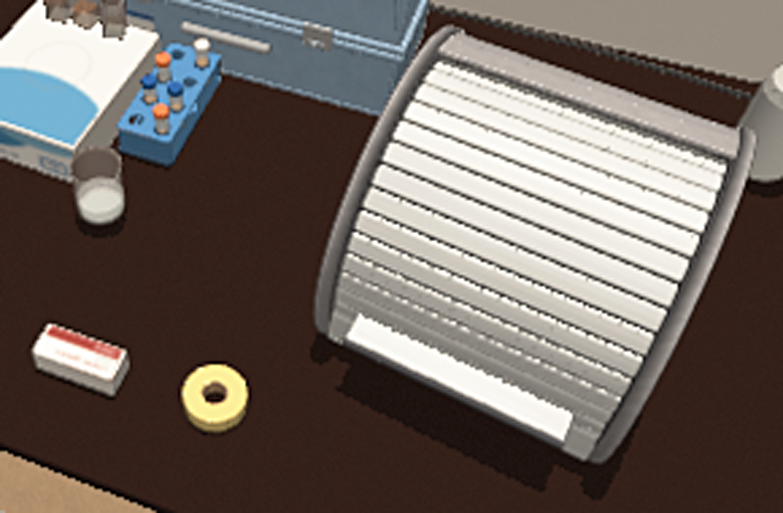

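The crop shows the rail's outer edge running from about (347,338) to (566,440). The box spans (33-130, 322-395). I'll compute the cabinet's yaw from these.

Run:
```python
from h import *
p=capture("top")
def U(u,v,z): return unproj(p,u/2.7+170,v/2.7+110,z)
a=U(347,338,64);b=U(566,440,64);d=a-b
print("rail",a.round(),b.round(),np.linalg.norm(d),"yaw",np.degrees(np.arctan2(-d[0],d[1])))
a=U(360,316,62);b=U(573,410,62);d=a-b
print("rail in",a.round(),b.round(),np.linalg.norm(d),"yaw",np.degrees(np.arctan2(-d[0],d[1])))
# box fit: project hull to mask
from scipy.optimize import minimize
for q,dim in(("slide_box",(34,82,30)),("ph_strips",(30,66,22))):
    m=models.masks_of(p,q)[0]["region"].astype(np.uint8)
    def ren(v):
        c,s=np.cos(v[2]),np.sin(v[2]); pts=[]
        for i in(-.5,.5):
            for j in(-.5,.5):
                for k in(0,1):
                    x,y=i*dim[0],j*dim[1]; pts.append(proj(p,[v[0]+c*x-s*y,v[1]+s*x+c*y,k*dim[2]]))
        z=np.zeros((384,512),np.uint8); cv2.fillConvexPoly(z,cv2.convexHull((np.array(pts)*16).round().astype(np.int32)),1,shift=4); return z
    def cost(v): 
        z=ren(v); return 1-(z&m).sum()/(z|m).sum()
    l=w(p,models.landmark_of(p,q)[0]["xyz"])
    best=min((minimize(cost,[l[0],l[1],t],method="Nelder-Mead",options=dict(initial_simplex=[[l[0],l[1],t],[l[0]+10,l[1],t],[l[0],l[1]+10,t],[l[0],l[1],t+.2]])) for t in np.radians([-40,-20,0,20,40])),key=lambda o:o.fun)
    print(q,best.x[:2].round(),np.degrees(best.x[2]),best.fun)
print(readout.state()["tool_pos"])
# calibrated cabinet overlay check for yaw candidates: cheek/sill mask
```

```text
rail [493. -60.  64.] [ 466. -259.   64.] 200.80443430583958 yaw -7.859296626818469
rail in [521. -64.  62.] [ 497. -261.   62.] 197.72645267626348 yaw -7.03785446262501
slide_box [412. 172.] -5.032656284912096 0.11494252873563215
ph_strips [492. 407.] 5.6640299303387325 0.10982658959537572
[264.3904862  566.29947053 239.27025565]
```

Call:
jog_arm([
  [2.4,-4.3,0.4,0,0,3.5,1],
  [4.8,-8.6,0.8,0,0,7,1],
  [7.2,-12.9,1.2,0,0,10.5,1],
  [9.6,-17.2,1.6,0,0,14,1],
  [12,-21.5,2,0,0,17.5,1],
])

```text
time: 2.55
tool_pos: [385.1, 349.5, 259.6]
ee_rot: [3.141, 0.0, 3.013]
contact_force: [1.1, -0.9, 0.6]
opening: 12.0
grip_force: 0.0
```

Call:
jog_arm([
  [1.6,-4.6,0,0,0,0,1],
  [3.2,-9.2,0,0,0,0,1],
  [4.8,-13.8,0,0,0,0,1],
  [6.4,-18.4,0,0,0,0,1],
  [8,-23,0,0,0,0,1],
])

```text
time: 3.05
tool_pos: [464.8, 119.4, 259.6]
ee_rot: [3.141, 0.001, 3.01]
contact_force: [2.5, 0.1, -0.0]
opening: 0.1
grip_force: 0.0
```

Call:
jog_arm([
  [-0.4,-4.8,0,-1,-7.9,0,1],
  [-0.8,-9.6,0,-2.1,-15.9,0,1],
  [-1.2,-14.4,0,-3.1,-23.8,0,1],
  [-1.6,-19.2,0,-4.2,-31.7,0,1],
  [-2,-24,0,-5.2,-39.7,0,1],
])

```text
time: 3.55
tool_pos: [439.2, -75.5, 256.7]
ee_rot: [3.118, 0.557, 3.0]
contact_force: [0.1, 1.8, -0.9]
opening: 0.3
grip_force: 0.0
```

Call:
jog_arm([
  [-1,-2,0,-0.8,-6,0,1],
  [-2,-4,-2,-1.6,-12,0,1],
  [-2.6,-6,-4,-2.3,-17.8,0,1],
  [-2.6,-7.4,-6,-2.3,-17.8,0,1],
  [-2.6,-7.4,-8,-2.3,-17.8,0,1],
])

```text
time: 4.05
tool_pos: [424.2, -59.1, 282.1]
ee_rot: [3.033, 0.687, 2.946]
contact_force: [0.5, 1.9, 0.5]
opening: 0.0
grip_force: 0.0
```

```bash
cat > st.py <<'E'
from h import *
from scipy.spatial.transform import Rotation as Ro
s=readout.state(); R=Ro.from_euler("xyz",s["ee_rot"]).as_matrix()
print(s["time"],s["tool_pos"].round(1) if hasattr(s["tool_pos"],"round") else np.round(s["tool_pos"],1),"z",R[:,2].round(3),"y",R[:,1].round(3),"q",np.round(s["q"],2),"F",np.round(s["contact_force"],1))
yaw=np.radians(-7.5);v=np.array(s["tool_pos"])[:2]-[656,-181]
print("cab",(np.array([[np.cos(yaw),np.sin(yaw)],[-np.sin(yaw),np.cos(yaw)]])@v).round(1))
E
python3 st.py
```

```text
4.05 [424.2 -59.1 282.1] z [ 0.64  -0.017 -0.768] y [0.126 0.988 0.083] q [ 0.63 -0.12 -0.42  2.46 -0.98  0.19  2.53] F [0.5 1.9 0.5]
cab [-245.7   90.6]
```

```bash
cat > go.py <<'E'
import sys
from st import *
# usage: go.py cabx caby z tilt(deg) [flag: yaw offset of tool y from cab y, deg]
a=list(map(float,sys.argv[1:5])); off=float(sys.argv[5]) if len(sys.argv)>5 else 0
C=np.array([[np.cos(yaw),-np.sin(yaw),0],[np.sin(yaw),np.cos(yaw),0],[0,0,1]])
T=C@np.array([a[0],a[1],0])+[656,-181,a[2]]
Rt=C@Ro.from_euler("y",-a[3],degrees=True).as_matrix()@np.diag([-1,1,-1.])@Ro.from_euler("z",-off,degrees=True).as_matrix()
print("delta cm",((T-s["tool_pos"])/10).round(2),"rot",np.degrees(Ro.from_matrix(Rt@R.T).as_rotvec()).round(1))
E
python3 go.py -214 0 250 33; python3 go.py -214 0 33 33|tail -1
```

```text
4.05 [424.2 -59.1 282.1] z [ 0.64  -0.017 -0.768] y [0.126 0.988 0.083] q [ 0.63 -0.12 -0.42  2.46 -0.98  0.19  2.53] F [0.5 1.9 0.5]
cab [-245.7   90.6]
delta cm [ 1.96 -9.4  -3.21] rot [-3.9  7.1  0.1]
delta cm [  1.96  -9.4  -24.91] rot [-3.9  7.1  0.1]
```

Call:
jog_arm([
  [1.0,-2,0,-1.3,2.4,0,1],
  [2.0,-4,-1,-2.6,4.7,0,1],
  [2,-6,-2,-3.9,7.1,0,1],
  [2,-8,-3,-3.9,7.1,0,1],
  [2,-9.4,-3,-3.9,7.1,0,1],
])

```text
time: 4.55
tool_pos: [444.9, -148.1, 250.5]
ee_rot: [3.141, 0.571, 3.022]
contact_force: [0.4, 0.3, -0.3]
opening: -0.2
grip_force: 0.0
```

```bash
python3 go.py -214 0 150 33
```

```text
4.55 [ 444.9 -148.1  250.5] z [ 0.536 -0.064 -0.842] y [0.119 0.993 0.   ] q [ 1.01  0.05 -0.67  2.34 -0.43  0.23  2.19] F [ 0.4  0.3 -0.3]
cab [-213.6    5.1]
delta cm [ -0.1   -0.5  -10.05] rot [-0.1 -0.3 -0.7]
```

Call:
jog_arm([
  [0,-0.5,-2,0,0,0,1],
  [0,-0.5,-4,0,0,0,1],
  [0,-0.5,-6,0,0,0,1],
  [0,-0.5,-8,0,0,0,1],
  [0,-0.5,-10,0,0,0,1],
])

```text
time: 5.05
tool_pos: [452.1, -140.7, 188.5]
ee_rot: [3.111, 0.516, 2.982]
contact_force: [0.5, -0.3, -0.4]
opening: -0.0
grip_force: 0.0
```

```bash
python3 go.py -214 0 50 33
python3 - <<'E'
from h import *
p=capture("top"); c=p["color"][60:320,180:480]; cv2.imwrite("pics/c.png",cv2.resize(c,None,fx=2.3,fy=2.3)[:,:,::-1])
E
```

```text
5.05 [ 452.1 -140.7  188.5] z [ 0.491 -0.049 -0.87 ] y [0.145 0.989 0.026] q [ 0.17  0.17  0.2   2.4  -1.15  0.18  2.87] F [ 0.5 -0.3 -0.4]
cab [-207.4   13.4]
delta cm [ -0.83  -1.24 -13.85] rot [-2.  -3.2  0.8]
```

View pics/c.png

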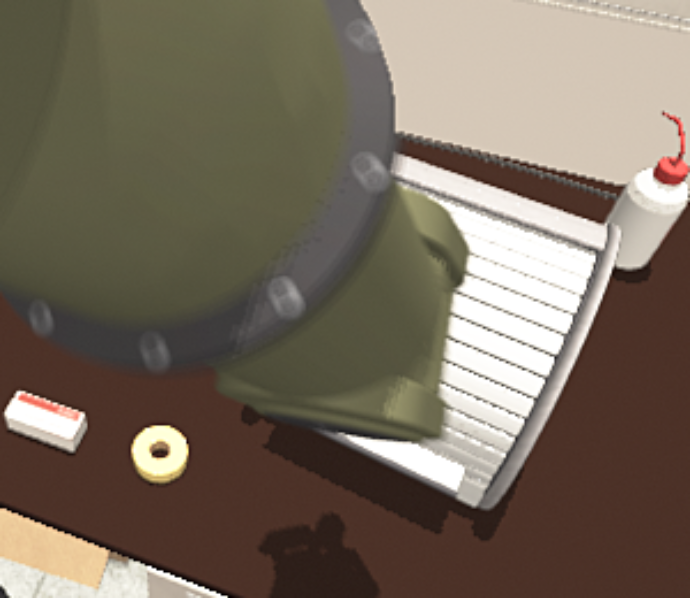

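The gripper hangs over the shutter and q6/q7 are at their limits. I need the other wrist branch (q5 near π), so I'll fit a kinematic model from the readings.

```bash
cat > kin.py <<'E'
import numpy as np, itertools
from scipy.optimize import least_squares
from scipy.spatial.transform import Rotation as Ro
D=[([-1.028,.507,-.238,1.5,.126,1.149,-.155],[264.418,566.299,239.275],[-3.14,0,2.705]),
([.63,-.12,-.42,2.46,-.98,.19,2.53],[424.2,-59.1,282.1],[3.033,.687,2.946]),
([1.01,.05,-.67,2.34,-.43,.23,2.19],[444.9,-148.1,250.5],[3.141,.571,3.022]),
([.17,.17,.2,2.4,-1.15,.18,2.87],[452.1,-140.7,188.5],[3.111,.516,2.982])]
rot=lambda a,q:Ro.from_euler(a,q).as_matrix()
def fk(q,P,S):
    h,a,b,L,e1,e2,e3,c=P
    R=rot("z",S[0]*q[0]);p=np.array([0,0,h])
    R=R@rot("y",q[1])@rot("z",S[1]*q[2]);p=p+R@[e1,0,a]
    R=R@rot("y",q[3]);p=p+R@[e2,0,0]
    R=R@rot("z",S[2]*q[4]);p=p+R@[0,0,b]
    R=R@rot("y",q[5]);p=p+R@[e3,0,L]
    R=R@rot("z",S[3]*q[6]+c)
    return p,R
def fit():
    best=None
    for S in itertools.product([1,-1],repeat=4):
        def res(P):
            o=[]
            for q,x,e in D:
                p,R=fk(q,P,S); o+=list((p-x)/10)+list(10*(Ro.from_matrix(R.T@rot("xyz",e))).as_rotvec())
            return o
        for c in(0,1.57,3.14,-1.57):
            s=least_squares(res,[350,400,400,230,0,0,0,c])
            if best is None or s.cost<best[0]: best=(s.cost,s.x,S,s.fun)
    return best
if __name__=="__main__":
    b=fit(); print(b[0],b[1].round(2),b[2]); print(np.round(b[3],2))
    np.savez("kin.npz",P=b[1],S=b[2])
E
python3 kin.py
```

```text
2.367125491743356 [163.26 634.16 342.52 403.3  -60.05 -40.97 -42.85   1.57] (-1, -1, -1, -1)
[-1.09  0.25  0.05  0.02  0.    0.02 -0.9   0.41 -0.58  0.   -0.05  0.08
  0.98  0.61  0.74  0.03 -0.05 -0.02  0.25 -0.39 -0.21  0.03 -0.02 -0.08]
```

```bash
cat > ik.py <<'E'
from kin import *
k=np.load("kin.npz");P,S=k["P"],k["S"]
lo=np.array([-3.08,-.24,-1.43,0,-1.52,.17,-2.89]);hi=np.array([3.08,2.05,1.35,2.5,4.66,1.96,2.89])
yaw=np.radians(-7.5);C=rot("z",yaw)
def target(cx,cy,z,tilt,off=0):
    T=C@np.array([cx,cy,0])+[656,-181,z]
    return T,C@rot("y",-np.radians(tilt))@np.diag([-1,1,-1.])@rot("z",-np.radians(off))
def ik(T,R,q0,reg=.01):
    f=lambda q:(lambda p,r:np.r_[(p-T)/20,5*Ro.from_matrix(r@R.T).as_rotvec(),reg*(q-q0)])(*fk(q,P,S))
    s=least_squares(f,np.clip(q0,lo+.05,hi-.05),bounds=(lo+.03,hi-.03)); return s.x,np.linalg.norm(s.fun[:6])
def con(phi,b,s=-8):  # TCP (cab x,z) touching rail at angle phi with fingers b deg below level
    b=np.radians(b);L=np.array([-181*np.cos(phi),75+181*np.sin(phi)])
    return L-15*np.array([np.sin(b),np.cos(b)])-s*np.array([np.cos(b),-np.sin(b)])
E
cat > plan.py <<'E'
from ik import *
rng=np.random.default_rng(0)
for off in(0,180):
  for t in(35,45,50):
    x,z=con(-.064,90-t); sol=[]
    for i in range(25):
        q,e=ik(*target(x,0,z,t,off),rng.uniform(lo,hi),.001)
        if e<.05: sol.append((min(np.min((q-lo)/(hi-lo)),np.min((hi-q)/(hi-lo))),q))
    sol.sort(key=lambda a:-a[0])
    print(off,t,len(sol),[(round(m,2),q.round(2).tolist()) for m,q in sol[:2]])
E
python3 plan.py
```

```text
0 35 0 []
0 45 0 []
0 50 0 []
180 35 0 []
180 45 0 []
180 50 0 []
```

```bash
cat > log.py <<'E'
from cell import readout
import json,numpy as np
s=readout.state(); open("log.jsonl","a").write(json.dumps([np.array(s[k]).tolist() for k in("q","tool_pos","ee_rot")])+"\n"); print(s["time"],np.round(s["q"],2),np.round(s["tool_pos"],1),np.round(s["ee_rot"],2))
E
python3 log.py
```

```text
5.1 [ 0.15  0.17  0.2   2.4  -1.15  0.18  2.87] [ 453.7 -133.8  187.3] [3.11 0.51 2.99]
```

Call:
jog_arm([
  [0,0,2,1,6,0,1],
  [0,0,4,2,12,0,1],
  [0,0,6,3,18,0,1],
  [0,0,8,3.5,23,0,1],
  [0,0,10,3.5,23,0,1],
])

```text
time: 5.6
tool_pos: [450.8, -140.6, 289.9]
ee_rot: [3.114, 0.113, 2.988]
contact_force: [2.4, -0.8, -1.0]
opening: -0.0
grip_force: 0.0
```

```bash
python3 log.py
```

```text
5.6 [-0.27  0.2   0.68  1.89 -0.22  1.    1.92] [ 450.8 -140.6  289.9] [3.11 0.11 2.99]
```

Call:
jog_arm([
  [1,0,1,-6,0,0,1],
  [2,0,2,-12,0,0,1],
  [3,0,3,-18,0,0,1],
  [4,0,4,-24,0,0,1],
  [5,0,5,-30,0,0,1],
])

```text
time: 6.1
tool_pos: [503.4, -138.6, 338.7]
ee_rot: [-2.643, 0.178, 3.072]
contact_force: [0.6, -0.0, 0.2]
opening: 0.2
grip_force: 0.0
```

```bash
python3 log.py
```

```text
6.1 [-0.72  0.27  0.78  1.83  0.38  1.01  1.3 ] [ 503.4 -138.6  338.7] [-2.64  0.18  3.07]
```

```bash
sed -i 's/^rot=/import json,os\nD=D[:1]+[json.loads(l) for l in open("log.jsonl")]\nrot=/; s/h,a,b,L,e1,e2,e3,c=P/h,a,b,L,e1,e2,e3,c=P[:8]/' kin.py; python3 kin.py; sed -i 's/.001)$/.001);E.append((e,q))/; s/sol=\[\]/sol=[];E=[]/' plan.py
cat >> plan.py <<'E'
    E.sort(key=lambda a:a[0]); print("  ",E[0][0].round(3),E[0][1].round(2))
E
python3 plan.py
```

```text
6.023691318125845 [300.01 564.78 384.78 402.16 -33.47   4.83 -33.58   1.57] (-1, -1, -1, -1)
[-2.46  0.81  0.64  0.02  0.   -0.    0.02  0.03  0.24  0.   -0.    0.
  0.82  1.9  -0.68  0.   -0.    0.    0.13  0.28 -0.2   0.    0.    0.  ]
0 35 0 []
   0.182 [ 0.72  0.62 -0.35  2.47  3.14  0.46 -1.22]
0 45 0 []
   0.927 [ 0.96  0.7  -0.57  2.47  3.14  0.49 -1.06]
0 50 0 []
   1.267 [ 1.14  0.8  -0.72  2.47  3.14  0.5  -0.91]
180 35 0 []
   0.182 [ 0.72  0.62 -0.35  2.47  3.14  0.46  1.93]
180 45 0 []
   0.927 [ 0.96  0.7  -0.57  2.47  3.14  0.49  2.08]
180 50 0 []
   1.267 [ 1.14  0.8  -0.72  2.47  3.14  0.5   2.23]
```

```bash
python3 - <<'E'
s=open("kin.py").read()
s=s.replace("D=D[:1]+","W=[1]+[.3]*3+[1]*9\nD=D+")
s=s.replace("P[:8]","P[:8];y1,y2,y3,y0,x0=P[8:]").replace("np.array([0,0,h])","R@[x0,y0,h]").replace("[e1,0,a]","[e1,y1,a]").replace("[e2,0,0]","[e2,y2,0]").replace("[e3,0,L]","[e3,y3,L]")
s=s.replace("for q,x,e in D","for (q,x,e),w in zip(D,W)").replace("list((p-x)/10)","list(w*(p-x)/3)").replace("list(10*","list(w*10*")
s=s.replace("            return o","            return o+list(.01*np.array(P[4:7]))+list(.01*np.array(P[8:]))+[.003*(P[0]-360),.003*(P[1]-410),.003*(P[2]-390)]")
s=s.replace("0,0,0,c]","0,0,0,c,0,0,0,0,0]").replace("itertools.product([1,-1],repeat=4)","[(-1,-1,-1,-1)]").replace("(0,1.57,3.14,-1.57)","(1.57,)")
open("kin.py","w").write(s)
E
python3 kin.py; python3 plan.py
```

```text
0.26454337321587185 [ 2.4787e+02  5.7387e+02  3.8006e+02  3.5160e+02  1.6900e+00  4.6000e-01
 -9.4000e-01  1.5700e+00 -9.3900e+00 -9.3900e+00 -1.2400e+00 -4.3600e+00
  1.0700e+00] (-1, -1, -1, -1)
[-0.04 -0.   -0.02  0.02  0.   -0.    0.04  0.03 -0.24  0.   -0.02  0.02
 -0.02  0.01 -0.19  0.01 -0.01 -0.01 -0.12  0.08 -0.03  0.01 -0.01 -0.03
  0.04 -0.06  0.12  0.   -0.    0.    0.01 -0.02 -0.05  0.   -0.    0.
 -0.    0.02  0.09  0.    0.    0.    0.02  0.   -0.01 -0.09 -0.09 -0.01
 -0.04  0.01 -0.34  0.49 -0.03]
0 35 0 []
   0.724 [ 1.18  0.95 -1.4   2.47  1.85  0.89 -0.04]
0 45 0 []
   1.475 [ 1.25  0.99 -1.4   2.47  1.93  0.81  0.01]
0 50 0 []
   1.827 [ 1.01  0.68 -0.71  2.47  3.02  0.36 -0.97]
180 35 0 []
   0.726 [ 1.04  0.73 -1.02  2.47  2.1   0.56  2.86]
180 45 0 []
   1.475 [ 0.92  0.64 -0.66  2.47  2.85  0.35  2.24]
180 50 0 []
   1.827 [ 1.01  0.68 -0.71  2.47  3.02  0.36  2.17]
```

```bash
cat > plan2.py <<'E'
from ik import *
rng=np.random.default_rng(0)
for y in(0,-60):
 for s in(-8,-25):
  for t in(20,26,32,38):
    x,z=con(-.064,90-t,s); A=[]
    for i in range(14):
        q,e=ik(*target(x,y,z,t),rng.uniform(lo,hi),.001)
        A.append((e-.1*min(np.min(q-lo),np.min(hi-q)),e,q))
    b=min(A,key=lambda a:a[0]); print(y,s,t,round(x),round(z),b[1].round(3),b[2].round(2))
E
python3 plan2.py
```

```text
0 -8 20 -192 51 0.0 [ 1.02  0.72 -1.1   2.38  1.65  0.61  0.08]
0 -8 26 -191 50 0.023 [ 1.13  0.93 -1.4   2.47  1.79  0.94 -0.06]
0 -8 32 -189 49 0.492 [ 1.16  0.94 -1.4   2.47  1.83  0.91 -0.05]
0 -8 38 -188 48 0.953 [ 1.2   0.96 -1.4   2.47  1.87  0.87 -0.03]
0 -25 20 -186 35 0.0 [ 1.09  0.9  -1.31  2.38  1.65  0.86  0.08]
0 -25 26 -183 34 0.0 [ 1.12  0.99 -1.4   2.47  1.84  0.99 -0.08]
0 -25 32 -180 34 0.437 [ 1.14  1.   -1.4   2.47  1.87  0.97 -0.07]
0 -25 38 -177 34 0.874 [ 1.17  1.02 -1.4   2.47  1.92  0.94 -0.06]
-60 -8 20 -192 51 0.0 [ 1.26  0.89 -1.34  2.33  1.56  0.81  0.32]
-60 -8 26 -191 50 0.0 [ 1.25  0.85 -1.25  2.42  1.84  0.72  0.08]
-60 -8 32 -189 49 0.188 [ 1.32  0.98 -1.4   2.47  1.92  0.87  0.05]
-60 -8 38 -188 48 0.613 [ 1.35  0.96 -1.34  2.47  2.02  0.76  0.03]
-60 -25 20 -186 35 0.0 [ 1.21  0.87 -1.23  2.33  1.63  0.74  0.27]
-60 -25 26 -183 34 0.0 [ 1.24  0.92 -1.27  2.42  1.86  0.79  0.08]
-60 -25 32 -180 34 0.133 [ 1.3   1.04 -1.4   2.47  1.96  0.94  0.03]
-60 -25 38 -177 34 0.536 [ 1.32  1.   -1.3   2.47  2.09  0.8  -0.02]
```

```bash
cat > path.py <<'E'
from ik import *
from cell import readout
import sys
def deltas(qs,p0,R0):
    for q in qs:
        p,R=fk(q,P,S); print(np.r_[(p-p0)/10,np.degrees(Ro.from_matrix(R@R0.T).as_rotvec())].round(1).tolist())
if __name__=="__main__":
    s=readout.state(); q0=np.array(s["q"])
    t=25; x,z=con(-.064,90-t,-15); print("contact",x,z)
    qc,e=ik(*target(x,-20,z,t),np.array([1.1,.85,-1.2,2.4,1.7,.75,.1]),.003); print(e,qc.round(2))
    ql,e=ik(*target(x-25,-20,z-8,t),qc); print("low",x-25,z-8,e,ql.round(2))
    q=ql
    for zz in(80,140,200):
        q,e=ik(*target(x-25,-20,zz,t),q); print(zz,e,q.round(2))
    path=[q0+(q-q0)*u for u in np.linspace(.1,1,10)]
    for i in(0,5): 
        a=q0 if i==0 else path[4]; p0,R0=fk(a,P,S); deltas(path[i:i+5],p0,R0); print(fk(path[i+4],P,S)[0].round())
    q=qc
    for ph in np.radians([10,30,50,65,80]):
        b=max(65,np.degrees(ph)+3); xx,zz=con(ph,b,-15); q,e=ik(*target(xx,-20,zz,90-b),q); print(ph.round(2),round(xx),round(zz),b,e.round(3),q.round(2))
E
python3 path.py
```

```text
contact -187.8847813903359 43.49001565960378
1.2914094717038988e-06 [ 1.14  0.86 -1.26  2.44  1.83  0.79 -0.03]
low -212.8847813903359 35.49001565960378 0.20046923681448772 [ 1.2   0.96 -1.4   2.47  1.75  0.92  0.04]
80 6.9733672048899056e-06 [ 1.24  0.8  -1.4   2.47  1.69  0.79  0.06]
140 3.682619820289106e-05 [ 1.33  0.59 -1.4   2.39  1.41  0.6   0.33]
200 6.039272010159259e-05 [ 1.45  0.4  -1.4   2.3   0.93  0.48  0.81]
[-0.2, -2.0, -3.7, 0.5, 1.6, -0.3]
[-0.7, -3.6, -7.3, 1.8, 2.8, -0.3]
[-1.4, -4.8, -10.6, 3.9, 3.3, -0.2]
[-2.2, -5.6, -13.3, 6.8, 3.1, 0.2]
[-3.0, -5.9, -15.5, 10.0, 1.9, 0.6]
[ 473. -198.  184.]
[-0.8, 0.1, -1.4, 3.6, -2.1, 0.3]
[-1.4, 0.4, -1.9, 7.2, -5.2, 0.7]
[-2.0, 1.0, -1.6, 10.6, -9.2, 1.2]
[-2.5, 1.7, -0.4, 13.6, -13.9, 1.8]
[-3.1, 2.5, 1.6, 15.9, -19.1, 2.7]
[ 442. -173.  200.]
0.17 -186 86 65 0.0 [ 1.2   0.75 -1.31  2.4   1.65  0.71  0.12]
0.52 -164 146 65 0.0 [ 1.27  0.66 -1.4   2.28  1.35  0.69  0.41]
0.87 -124 194 65 0.0 [ 1.26  0.61 -1.4   2.13  1.12  0.72  0.64]
1.13 -85 220 68.0 0.0 [ 1.19  0.65 -1.4   1.95  0.99  0.87  0.79]
1.4 -44 237 83.0 0.0 [ 0.98  0.77 -1.34  1.58  0.82  1.3   0.99]
```

Call:
jog_arm([
  [-0.2,-2.0,-3.7,0.5,1.6,-0.3,1],
  [-0.7,-3.6,-7.3,1.8,2.8,-0.3,1],
  [-1.4,-4.8,-10.6,3.9,3.3,-0.2,1],
  [-2.2,-5.6,-13.3,6.8,3.1,0.2,1],
  [-3.0,-5.9,-15.5,10.0,1.9,0.6,1],
])

```text
time: 6.6
tool_pos: [472.3, -198.0, 180.9]
ee_rot: [-2.822, 0.128, 3.055]
contact_force: [-0.2, -0.3, -1.5]
opening: 0.1
grip_force: 0.0
```

```bash
python3 log.py; python3 go.py -222 -20 130 20|tail -1
```

```text
6.6 [-0.31  0.39  0.62  2.07  0.14  0.58  1.6 ] [ 472.3 -198.   180.9] [-2.82  0.13  3.05]
delta cm [-3.9   2.61 -5.09] rot [ 16.4 -14.4   1.8]
```

```bash
cat > sim.py <<'E'
from ik import *
mid=(lo+hi)/2
def jac(q):
    p,R=fk(q,P,S);J=np.zeros((6,7))
    for i in range(7):
        d=np.zeros(7);d[i]=1e-5;p2,R2=fk(q+d,P,S);J[:3,i]=(p2-p)/1e-5/1000;J[3:,i]=Ro.from_matrix(R2@R.T).as_rotvec()/1e-5
    return p,R,J
def sim(q,rows,n=10,lam=.02,kn=0.,kq=None):
    q=np.array(q,float);p0,R0=fk(q,P,S);pp,rr=np.zeros(3),np.zeros(3)
    kq=mid if kq is None else kq
    for r in rows:
        r=np.array(r[:6],float);tp,tr=r[:3]*10,np.radians(r[3:])
        for k in range(1,n+1):
            T=p0+pp+(tp-pp)*k/n;Rt=Ro.from_rotvec(rr+(tr-rr)*k/n).as_matrix()@R0
            p,R,J=jac(q);e=np.r_[(T-p)/1000,Ro.from_matrix(Rt@R.T).as_rotvec()]
            Ji=J.T@np.linalg.inv(J@J.T+lam**2*np.eye(6));dq=Ji@e+(np.eye(7)-Ji@J)@(kn*(kq-q))
            q=np.clip(q+np.clip(dq,-.0167*10/n*1,.0167*10/n),lo+.02,hi-.02)
        pp,rr=tp,tr
    return q
if __name__=="__main__":
    D_=[json.loads(l)[0] for l in open("log.jsonl")]
    u=np.linspace(.2,1,5)
    r0=[[0,0,2,1,6,0],[0,0,4,2,12,0],[0,0,6,3,18,0],[0,0,8,3.5,23,0],[0,0,10,3.5,23,0]]
    r1=[list(np.array([5,0,5,-30,0,0])*a) for a in u]
    r2=[[-0.2,-2.0,-3.7,0.5,1.6,-0.3],[-0.7,-3.6,-7.3,1.8,2.8,-0.3],[-1.4,-4.8,-10.6,3.9,3.3,-.2],[-2.2,-5.6,-13.3,6.8,3.1,.2],[-3,-5.9,-15.5,10,1.9,.6]]
    home=np.array([-1.028,.507,-.238,1.5,.126,1.149,-.155])
    print(np.round(D_,2))
    for lam in(.005,.05):
      for nm,kq in(("mid",mid),("home",home)):
       for kn in(0,.01,.05):
        print(lam,nm,kn,[sim(a,r,lam=lam,kn=kn,kq=kq).round(2).tolist() for a,r in((D_[1],r1),(D_[2],r2))])
E
python3 sim.py
```

```text
[[ 0.15  0.17  0.2   2.4  -1.15  0.18  2.87]
 [-0.27  0.2   0.68  1.89 -0.22  1.    1.92]
 [-0.72  0.27  0.78  1.83  0.38  1.01  1.3 ]
 [-0.31  0.39  0.62  2.07  0.14  0.58  1.6 ]]
0.005 mid 0 [[-0.72, 0.27, 0.79, 1.83, 0.38, 1.01, 1.3], [-0.32, 0.38, 0.62, 2.07, 0.15, 0.58, 1.59]]
0.005 mid 0.01 [[-0.39, 0.21, 0.34, 1.82, 0.51, 1.08, 1.15], [-0.04, 0.33, 0.23, 2.07, 0.41, 0.64, 1.31]]
0.005 mid 0.05 [[-0.08, 0.2, -0.04, 1.82, 0.59, 1.13, 1.09], [0.11, 0.32, -0.02, 2.06, 0.54, 0.68, 1.18]]
0.005 home 0 [[-0.72, 0.27, 0.79, 1.83, 0.38, 1.01, 1.3], [-0.32, 0.38, 0.62, 2.07, 0.15, 0.58, 1.59]]
0.005 home 0.01 [[-0.52, 0.23, 0.51, 1.82, 0.47, 1.06, 1.2], [-0.16, 0.35, 0.4, 2.07, 0.31, 0.61, 1.42]]
0.005 home 0.05 [[-0.33, 0.21, 0.26, 1.82, 0.53, 1.09, 1.13], [0.04, 0.33, 0.13, 2.06, 0.46, 0.65, 1.26]]
0.05 mid 0 [[-0.72, 0.27, 0.79, 1.83, 0.38, 1.01, 1.3], [-0.32, 0.38, 0.62, 2.07, 0.15, 0.58, 1.59]]
0.05 mid 0.01 [[-0.39, 0.21, 0.34, 1.82, 0.51, 1.08, 1.15], [-0.04, 0.33, 0.23, 2.07, 0.41, 0.64, 1.31]]
0.05 mid 0.05 [[-0.08, 0.2, -0.04, 1.82, 0.59, 1.13, 1.09], [0.11, 0.32, -0.03, 2.06, 0.54, 0.68, 1.18]]
0.05 home 0 [[-0.72, 0.27, 0.79, 1.83, 0.38, 1.01, 1.3], [-0.32, 0.38, 0.62, 2.07, 0.15, 0.58, 1.59]]
0.05 home 0.01 [[-0.52, 0.23, 0.51, 1.82, 0.47, 1.06, 1.2], [-0.17, 0.35, 0.4, 2.07, 0.31, 0.61, 1.42]]
0.05 home 0.05 [[-0.33, 0.21, 0.26, 1.82, 0.53, 1.09, 1.13], [0.03, 0.33, 0.13, 2.06, 0.46, 0.65, 1.26]]
```

```bash
cat > search.py <<'E'
from sim import *
from cell import readout
import time
q0=np.array(readout.state()["q"]); rng=np.random.default_rng(1)
def seg(q,T,R):
    p,R0=fk(q,P,S); v=Ro.from_matrix(R@R0.T).as_rotvec(degrees=True); d=(T-p)/10
    n=max(np.linalg.norm(d)/4,np.linalg.norm(v)/7); N=5*int(np.ceil(max(n,1)/5))
    rows=[np.r_[d,v]*(k+1)/N for k in range(N)]; return rows
def run(way,n=3):
    q=q0.copy();m=9;out=[]
    for T,R in way:
        rows=seg(q,T,R)
        q=sim(q,rows,n=n); m=min(m,np.min(q-lo),np.min(hi-q)); out.append((rows,q))
        p,_=fk(q,P,S)
        if np.linalg.norm(p-T)>15: return 100+np.linalg.norm(p-T),m,out
    p,r=fk(q,P,S);e=np.linalg.norm(p-T)+60*np.linalg.norm(Ro.from_matrix(r@R.T).as_rotvec())
    return e,m,out
x,z=con(-.064,65,-15); end=[target(x-27,-20,110,15),target(x-22,-20,z-2,12),target(x,-20,z,25)]
res=[];t0=time.time()
print("direct",run(end)[:2])
while time.time()-t0<200:
    k=rng.integers(1,3); way=[]
    for _ in range(k):
        hd=rng.uniform(-np.pi,np.pi);ti=rng.uniform(0,.8)
        if rng.random()<.5: Tz=np.array([rng.uniform(380,440),rng.uniform(-320,-60),rng.uniform(150,330)])
        else: Tz=np.array([rng.uniform(420,560),rng.uniform(-320,0),rng.uniform(330,430)])
        ax=np.array([-np.sin(hd),np.cos(hd),0]); R=Ro.from_rotvec(-ti*ax).as_matrix()@C@np.diag([-1,1,-1.])@rot("z",rng.uniform(-.5,.5))
        way.append((Tz,R))
    e,m,out=run(way+end); res.append((e-20*min(m,.1),e,m,way))
res.sort(key=lambda a:a[0]); print(len(res))
import pickle; pickle.dump(res[:20],open("res.pkl","wb"))
for r in res[:6]: print(round(r[1],2),round(r[2],3),[(w_[0].round(),w_[1][:,2].round(2)) for w_ in r[3]])
e,m,out=run(res[0][3]+end)
for rows,q in out: print(len(rows),q.round(2))
E
python3 search.py
```

```text
direct (np.float64(121.87720085375886), np.float64(0.01999999999999999))
3594
115.0 0.155 [(array([439., -67., 398.]), array([-0.12,  0.67, -0.74]))]
115.17 0.133 [(array([ 391., -219.,  246.]), array([-0.27, -0.27, -0.93]))]
115.22 0.147 [(array([ 476., -274.,  350.]), array([ 0.07, -0.11, -0.99])), (array([ 478., -236.,  428.]), array([-0.41, -0.29, -0.86]))]
115.34 0.162 [(array([ 417., -116.,  293.]), array([-0.42,  0.48, -0.77]))]
115.19 0.091 [(array([ 470., -125.,  416.]), array([-0.34, -0.53, -0.78]))]
115.41 0.154 [(array([ 426., -283.,  252.]), array([ 0.07,  0.16, -0.98]))]
10 [ 0.28  0.38  0.35  1.55 -0.62  1.81  2.2 ]
10 [ 0.13  0.38  0.32  2.29 -0.66  0.35  2.47]
```

```bash
sed -i 's|norm(d)/4,np.linalg.norm(v)/7|norm(d)/2.5,np.linalg.norm(v)/5|; s|>15: return.*|>60: return 100+np.linalg.norm(p-T),m,out|; s/t0<200/t0<280/' search.py; python3 search.py
```

```text
direct (np.float64(238.65688454907868), np.float64(0.01999999999999999))
3174
0.55 0.02 [(array([ 394., -119.,  172.]), array([ 0.58,  0.22, -0.78])), (array([494., -62., 345.]), array([ 0.57, -0.41, -0.71]))]
90.47 0.02 [(array([ 421., -137.,  267.]), array([ 0.45, -0.1 , -0.89])), (array([ 406., -122.,  207.]), array([ 0.66, -0.03, -0.75]))]
160.04 0.02 [(array([ 413., -272.,  173.]), array([ 0.57,  0.29, -0.77])), (array([ 438., -317.,  213.]), array([-0.08, -0.13, -0.99]))]
160.05 0.02 [(array([ 419., -225.,  189.]), array([-0.26,  0.55, -0.79])), (array([ 494., -142.,  332.]), array([-0.71,  0.02, -0.7 ]))]
160.1 0.02 [(array([ 396., -154.,  162.]), array([ 0.62, -0.32, -0.72])), (array([ 414., -133.,  323.]), array([-0.02,  0.1 , -1.  ]))]
160.21 0.02 [(array([383., -85., 303.]), array([-0.59,  0.06, -0.81])), (array([ 535., -165.,  367.]), array([-0.34,  0.59, -0.73]))]
10 [ 1.05  0.32 -0.73  2.48 -1.11  0.19  2.87]
10 [ 1.14 -0.22 -1.09  2.26  0.01  0.25  1.35]
15 [ 1.05  0.5  -0.97  2.28  0.98  0.47  0.77]
5 [ 0.88  0.61 -0.78  2.3   1.22  0.42  0.54]
5 [ 1.02  0.71 -0.97  2.44  2.01  0.55 -0.2 ]
```

```bash
cat > refine.py <<'E'
import re
src=open("search.py").read().split("res=[]")[0]; exec(src)
import pickle,time
best=pickle.load(open("res.pkl","rb"))[0]; way=best[3]; 
def score(w):
    e,m,out=run(w+end); ms=[min(np.min(q-lo-.02),np.min(hi-.02-q)) for _,q in out]
    return min(e,200)+100*sum(max(0,.1-k) for k in ms[:-1])+30*max(0,.05-ms[-1]),out
rng=np.random.default_rng(3); b,out=score(way); t0=time.time(); sg=1.
while time.time()-t0<240:
    w=[(T+rng.normal(0,25*sg,3),Ro.from_rotvec(rng.normal(0,.15*sg,3)).as_matrix()@R) for T,R in way]
    if any(fk_[2]<150 or ((fk_[0]-656)*np.cos(yaw)+(fk_[1]+181)*np.sin(yaw)>-225 and fk_[2]<320) for fk_,_ in w): continue
    c,o=score(w)
    if c<b: b,way,out=c,w,o; sg=min(1,sg*1.2)
    else: sg=max(.1,sg*.985)
print(b)
e,m,out=run(way+end,n=10)
print("check n=10",e,m)
for (T,R),(rows,q) in zip(way+end,out): print(T.round(),R[:,2].round(2),R[:,1].round(2),len(rows),q.round(2))
pickle.dump(way,open("way.pkl","wb"))
E
python3 refine.py
```

```text
0.7264020969552848
check n=10 237.93875396065644 0.01999999999999999
[397. -83. 221.] [ 0.1   0.41 -0.91] [-0.21  0.9   0.38] 10 [ 0.33  0.27  0.23  2.07 -0.56  1.03  2.65]
[483. -45. 331.] [ 0.6  -0.58 -0.55] [ 0.61  0.78 -0.15] 20 [ 1.64 -0.22 -1.41  2.39  0.95  0.19 -0.07]
```

```bash
cat > s2.py <<'E'
from sim import *
from cell import readout
q0=np.array(readout.state()["q"])
def cpose(phi,h,b,y,s=-15,off=15):
    # direction with xz-slope b and heading h (deg, + = pointing left); returns TCP world, dir world
    b,h=np.radians(b),np.radians(h); d=np.array([np.cos(b),np.cos(b)*np.tan(h),-np.sin(b)]); d/=np.linalg.norm(d)
    L=np.array([-181*np.cos(phi),y,75+181*np.sin(phi)]); n=np.array([np.sin(b),0,np.cos(b)])
    X=L-off*n-s*d; return C@X+[656,-181,0],C@d
def ikd(T,d,q0,reg=.02,m=.08):
    f=lambda q:(lambda p,r:np.r_[(p-T)/20,5*np.cross(r[:,2],d),2*(1-r[:,2]@d),reg*(q-q0)])(*fk(q,P,S))
    s=least_squares(f,np.clip(q0,lo+m+.01,hi-m-.01),bounds=(lo+m,hi-m)); return s.x,np.linalg.norm(s.fun[:7])
if __name__=="__main__":
  A=[]
  for h in(-60,-40,0,40,50,60,70):
    for b in(50,58,65):
      for y in(-60,0,50):
        T,d=cpose(-.064,h,b,y); q,e=ikd(T,d,q0); 
        if e<.1: A.append((np.abs(q-q0).max(),h,b,y,q.round(2),np.degrees(np.arccos(-d[2])).round(),T.round()))
  A.sort(key=lambda a:a[0])
  for a in A[:14]: print(*a)
E
python3 s2.py
```

```text
1.220940386761161 70 65 -60 [ 0.73  0.89  0.28  1.94 -1.08  1.27  1.6 ] 54.0 [ 461. -204.   48.]
1.2267210350294329 70 58 -60 [ 0.79  0.96  0.23  1.91 -1.09  1.37  1.6 ] 61.0 [ 463. -204.   48.]
1.2273472578402096 70 50 -60 [ 0.84  1.03  0.19  1.88 -1.09  1.44  1.6 ] 68.0 [ 464. -203.   48.]
1.31721716333529 70 50 0 [ 0.76  1.01  0.2   2.   -1.18  1.4   1.6 ] 68.0 [ 472. -144.   48.]
1.321361770294184 70 65 0 [ 0.63  0.88  0.29  2.06 -1.18  1.23  1.6 ] 54.0 [ 469. -145.   48.]
1.3221239156462472 70 58 0 [ 0.7   0.95  0.25  2.03 -1.18  1.32  1.6 ] 61.0 [ 470. -144.   48.]
1.35911940622039 60 65 -60 [ 0.61  0.79  0.37  2.09 -1.22  1.09  1.6 ] 43.0 [ 462. -207.   46.]
1.382371273672412 60 58 -60 [ 0.7   0.86  0.33  2.07 -1.24  1.21  1.6 ] 51.0 [ 464. -206.   46.]
1.3888419868114033 60 50 -60 [ 0.78  0.94  0.29  2.04 -1.25  1.31  1.6 ] 59.0 [ 466. -205.   46.]
1.4045207012524477 70 50 50 [ 0.68  1.01  0.21  2.09 -1.27  1.37  1.6 ] 68.0 [478. -94.  48.]
1.414109378403069 70 58 50 [ 0.62  0.94  0.26  2.12 -1.28  1.3   1.6 ] 61.0 [477. -95.  48.]
1.417468593776853 70 65 50 [ 0.54  0.87  0.31  2.14 -1.28  1.21  1.6 ] 54.0 [476. -95.  48.]
1.471023016169575 -60 65 50 [-0.48  0.73  0.23  2.38  1.61  0.59  1.6 ] 43.0 [ 474. -116.   46.]
1.4764974686130112 -60 50 50 [-0.65  0.93  0.26  2.39  1.61  0.82  1.6 ] 59.0 [ 477. -118.   46.]
```

```bash
cat > s3.py <<'E'
from s2 import *
import sys
h,b,y=50,60,-40
def wp():
    T,d=cpose(-.064,h,b,y); f=C@np.array([1,0,0])
    W=[("high",T-35*f+[0,0,100],d,10),("low",T-25*f+[0,0,-6],d,5),("contact",T+[0,0,-3],d,5)]
    for i,ph in enumerate(np.radians([15,32,50,65,80,84])):
        bb=max(b,np.degrees(ph)+4); T,d=cpose(ph,h,bb,y); W.append((f"p{np.degrees(ph):.0f}",T,d,5))
    return W
if __name__=="__main__":
    q=q0.copy(); qs=q0.copy()
    for nm,T,d,N in wp():
        qn,e=ikd(T,d,qs,m=.06); 
        R0=fk(qs,P,S)[1]; p0=fk(qs,P,S)[0]
        rows=[]
        for u in np.linspace(1/N,1,N):
            p,R=fk(qs+(qn-qs)*u,P,S); 
            if nm not in("high",): p=p0+(T-p0)*u
            rows.append(np.r_[(p-p0)/10,Ro.from_matrix(R@R0.T).as_rotvec(degrees=True)])
        qs2=sim(qs,rows[:5]); 
        if N>5:
            p1,R1=fk(qs2,P,S); r2=[np.r_[r[:3]-rows[4][:3],Ro.from_matrix(Ro.from_rotvec(r[3:],degrees=True).as_matrix()@Ro.from_rotvec(rows[4][3:],degrees=True).as_matrix().T).as_rotvec(degrees=True)] for r in rows[5:]]
            qs2=sim(qs2,r2)
        p,R=fk(qs2,P,S)
        print(nm,T.round(),"e",e.round(3),qs2.round(2),"err",np.linalg.norm(p-T).round(1),np.degrees(np.arccos(min(1,R[:,2]@d))).round(1))
        if nm in sys.argv[1:]:
            for r_ in rows[:5]: print("   ",r_.round(1).tolist())
            if N>5:
                for r_ in r2: print("  +",r_.round(1).tolist())
        qs=qs2
E
python3 s3.py high
```

```text
high [ 432. -184.  145.] e 0.0 [ 0.56  0.53  0.44  2.23 -1.2   1.05  1.57] err 0.1 0.0
    [-3.8, -0.3, -2.1, 5.5, 1.9, -10.9]
    [-7.0, 0.2, -3.9, 11.2, 3.4, -21.7]
    [-9.4, 1.3, -5.3, 17.3, 4.4, -32.4]
    [-10.9, 2.7, -6.2, 23.6, 4.8, -42.9]
    [-11.4, 4.0, -6.7, 30.2, 4.6, -53.2]
  + [0.4, 1.0, -0.1, 5.9, -1.0, -10.6]
  + [1.5, 1.5, 0.2, 11.8, -2.8, -21.0]
  + [3.2, 1.2, 0.8, 17.4, -5.3, -31.4]
  + [5.3, -0.2, 1.8, 22.7, -8.6, -41.7]
  + [7.3, -2.6, 3.0, 27.7, -12.7, -51.8]
low [ 441. -185.   39.] e 0.0 [ 0.59  0.77  0.4   2.28 -1.44  1.02  1.57] err 0.0 0.0
contact [ 466. -189.   42.] e 0.0 [ 0.56  0.77  0.39  2.23 -1.44  1.01  1.57] err 0.0 0.0
p15 [ 472. -189.  103.] e 0.0 [ 0.54  0.64  0.41  2.19 -1.31  1.03  1.57] err 0.0 0.0
p32 [ 493. -192.  152.] e 0.0 [ 0.5   0.56  0.41  2.11 -1.21  1.05  1.57] err 0.0 0.0
p50 [ 530. -197.  195.] e 0.0 [ 0.46  0.51  0.4   1.99 -1.14  1.07  1.57] err 0.0 0.0
p65 [ 567. -204.  221.] e 0.0 [ 0.32  0.48  0.42  1.82 -0.89  1.01  1.57] err 0.0 0.0
p80 [ 607. -213.  237.] e 0.0 [ 0.09  0.54  0.48  1.53 -0.44  1.11  1.55] err 0.0 0.0
p84 [ 618. -216.  240.] e 0.0 [ 0.04  0.58  0.5   1.44 -0.34  1.18  1.55] err 0.0 0.0
```

```bash
python3 - <<'E'
s=open("s3.py").read()
a=s.index("        qs2=sim(qs,rows[:5])"); b=s.index("        p,R=fk(qs2,P,S)\n")
s=s[:a]+'''        qs2=qs; ch=[]
        for i in range(0,N,5):
            b0=rows[i-1] if i else np.zeros(6); B=Ro.from_rotvec(b0[3:],degrees=True).inv()
            c=[np.r_[r[:3]-b0[:3],(Ro.from_rotvec(r[3:],degrees=True)*B).as_rotvec(degrees=True)] for r in rows[i:i+5]]
            ch.append(c); qs2=sim(qs2,c)
'''+s[b:]
a=s.index("            for r_ in rows[:5]"); b=s.index("        qs=qs2",a)
s=s[:a]+'''            for c in ch: print("  ",[r_.round(1).tolist()+[1] for r_ in c])
'''+s[b:]
s=s.replace("100]),d,10)","100]),d,15)" if "100]),d,10)" in s else "100],d,15)").replace("[0,0,100],d,10","[0,0,100],d,15")
open("s3.py","w").write(s)
E
python3 s3.py high low contact | head -8
```

```text
high [ 432. -184.  145.] e 0.0 [ 0.56  0.53  0.44  2.23 -1.2   1.05  1.57] err 0.1 0.0
   [[-2.6, -0.3, -1.5, 3.6, 1.3, -7.3, 1], [-5.0, -0.2, -2.8, 7.4, 2.5, -14.5, 1], [-7.0, 0.2, -3.9, 11.2, 3.4, -21.7, 1], [-8.7, 0.9, -4.9, 15.2, 4.1, -28.9, 1], [-10.0, 1.8, -5.6, 19.4, 4.6, -35.9, 1]]
   [[-0.9, 0.9, -0.6, 4.0, 0.1, -7.1, 1], [-1.3, 1.8, -1.0, 8.1, -0.0, -14.2, 1], [-1.4, 2.7, -1.2, 12.1, -0.5, -21.2, 1], [-1.1, 3.3, -1.2, 16.2, -1.3, -28.2, 1], [-0.4, 3.7, -1.0, 20.2, -2.4, -35.1, 1]]
   [[1.0, 0.1, 0.3, 3.7, -1.4, -7.0, 1], [2.2, -0.3, 0.8, 7.3, -3.1, -14.0, 1], [3.5, -1.1, 1.4, 10.7, -5.1, -21.0, 1], [4.9, -2.3, 2.1, 14.0, -7.5, -27.9, 1], [6.3, -4.1, 3.0, 17.0, -10.1, -34.8, 1]]
low [ 441. -185.   39.] e 0.0 [ 0.59  0.77  0.4   2.28 -1.44  1.02  1.57] err 0.0 0.0
   [[0.2, -0.0, -2.1, 2.0, 1.5, -2.6, 1], [0.4, -0.1, -4.2, 3.9, 3.0, -5.3, 1], [0.6, -0.1, -6.4, 5.7, 4.7, -8.0, 1], [0.8, -0.1, -8.5, 7.4, 6.4, -10.7, 1], [1.0, -0.1, -10.6, 9.0, 8.2, -13.5, 1]]
contact [ 466. -189.   42.] e 0.0 [ 0.56  0.77  0.39  2.23 -1.44  1.01  1.57] err 0.0 0.0
   [[0.5, -0.1, 0.1, -0.4, -0.4, 0.6, 1], [1.0, -0.1, 0.1, -0.8, -0.7, 1.2, 1], [1.5, -0.2, 0.2, -1.2, -1.1, 1.8, 1], [2.0, -0.3, 0.2, -1.6, -1.5, 2.4, 1], [2.5, -0.3, 0.3, -2.0, -1.8, 3.0, 1]]
```

Call:
jog_arm([
  [-2.6,-0.3,-1.5,3.6,1.3,-7.3,1],
  [-5.0,-0.2,-2.8,7.4,2.5,-14.5,1],
  [-7.0,0.2,-3.9,11.2,3.4,-21.7,1],
  [-8.7,0.9,-4.9,15.2,4.1,-28.9,1],
  [-10.0,1.8,-5.6,19.4,4.6,-35.9,1],
])

```text
time: 7.1
tool_pos: [372.1, -179.4, 126.2]
ee_rot: [-3.097, -0.079, 2.41]
contact_force: [-0.4, -0.1, -0.9]
opening: -0.2
grip_force: 0.0
```

Call:
jog_arm([
  [-0.9,0.9,-0.6,4.0,0.1,-7.1,1],
  [-1.3,1.8,-1.0,8.1,0,-14.2,1],
  [-1.4,2.7,-1.2,12.1,-0.5,-21.2,1],
  [-1.1,3.3,-1.2,16.2,-1.3,-28.2,1],
  [-0.4,3.7,-1.0,20.2,-2.4,-35.1,1],
])

```text
time: 7.6
tool_pos: [368.7, -142.6, 116.7]
ee_rot: [2.963, -0.354, 1.839]
contact_force: [0.1, 0.6, 0.5]
opening: 0.3
grip_force: 0.0
```

Call:
jog_arm([
  [1.0,0.1,0.3,3.7,-1.4,-7.0,1],
  [2.2,-0.3,0.8,7.3,-3.1,-14.0,1],
  [3.5,-1.1,1.4,10.7,-5.1,-21.0,1],
  [4.9,-2.3,2.1,14.0,-7.5,-27.9,1],
  [6.3,-4.1,3.0,17.0,-10.1,-34.8,1],
])

```text
time: 8.1
tool_pos: [431.9, -184.2, 147.0]
ee_rot: [2.762, -0.645, 1.324]
contact_force: [0.6, 0.7, 0.2]
opening: -0.1
grip_force: 0.0
```

```bash
python3 log.py; python3 s3.py low contact p15 p32 p50 p65 p80 p84
```

```text
8.1 [ 0.57  0.53  0.44  2.23 -1.2   1.05  1.57] [ 431.9 -184.2  147. ] [ 2.76 -0.64  1.32]
high [ 432. -184.  145.] e 0.0 [ 0.57  0.53  0.44  2.23 -1.2   1.05  1.57] err 0.0 0.0
low [ 441. -185.   39.] e 0.0 [ 0.59  0.77  0.4   2.28 -1.44  1.02  1.57] err 0.0 0.0
   [[0.2, -0.0, -2.1, 2.0, 1.5, -2.6, 1], [0.4, -0.1, -4.2, 3.9, 3.0, -5.3, 1], [0.6, -0.1, -6.4, 5.7, 4.7, -8.0, 1], [0.8, -0.1, -8.5, 7.4, 6.4, -10.8, 1], [1.0, -0.1, -10.6, 9.0, 8.2, -13.5, 1]]
contact [ 466. -189.   42.] e 0.0 [ 0.57  0.77  0.39  2.23 -1.44  1.01  1.57] err 0.0 0.0
   [[0.5, -0.1, 0.1, -0.4, -0.4, 0.6, 1], [1.0, -0.1, 0.1, -0.8, -0.7, 1.2, 1], [1.5, -0.2, 0.2, -1.2, -1.1, 1.8, 1], [2.0, -0.3, 0.2, -1.6, -1.5, 2.4, 1], [2.5, -0.3, 0.3, -2.0, -1.8, 3.0, 1]]
p15 [ 472. -189.  103.] e 0.0 [ 0.54  0.64  0.41  2.19 -1.31  1.02  1.57] err 0.0 0.0
   [[0.1, -0.0, 1.2, -1.1, -1.1, 1.7, 1], [0.2, -0.0, 2.5, -2.1, -2.1, 3.4, 1], [0.3, -0.0, 3.7, -3.2, -3.1, 5.0, 1], [0.5, -0.1, 4.9, -4.4, -4.1, 6.7, 1], [0.6, -0.1, 6.1, -5.5, -5.1, 8.3, 1]]
p32 [ 493. -192.  152.] e 0.0 [ 0.5   0.56  0.41  2.11 -1.21  1.04  1.57] e
[... 626 characters left out ...]
.0, -6.5, -0.1, 7.3, 1], [2.2, -0.4, 1.5, -9.9, -0.2, 10.8, 1], [2.9, -0.5, 2.1, -13.4, -0.4, 14.2, 1], [3.7, -0.7, 2.6, -16.9, -0.6, 17.5, 1]]
p80 [ 607. -213.  237.] e 0.0 [ 0.09  0.54  0.48  1.53 -0.44  1.11  1.55] err 0.0 0.0
   [[0.8, -0.2, 0.3, -3.9, 1.6, 6.0, 1], [1.6, -0.4, 0.6, -8.1, 3.3, 11.9, 1], [2.4, -0.6, 1.0, -12.4, 5.0, 17.5, 1], [3.2, -0.7, 1.3, -17.0, 6.8, 22.8, 1], [4.0, -0.9, 1.6, -21.8, 8.7, 27.9, 1]]
p84 [ 618. -216.  240.] e 0.0 [ 0.04  0.58  0.49  1.44 -0.34  1.18  1.55] err 0.0 0.0
   [[0.2, -0.1, 0.1, -0.9, 0.8, 1.2, 1], [0.4, -0.1, 0.1, -1.8, 1.6, 2.4, 1], [0.7, -0.2, 0.2, -2.7, 2.5, 3.6, 1], [0.9, -0.2, 0.2, -3.7, 3.3, 4.8, 1], [1.1, -0.3, 0.3, -4.6, 4.1, 5.9, 1]]
```

The arm tracks the model to about 1 mm. Next are the low and contact moves.

Call:
jog_arm([
  [0.2,0,-2.1,2.0,1.5,-2.6,1],
  [0.4,-0.1,-4.2,3.9,3.0,-5.3,1],
  [0.6,-0.1,-6.4,5.7,4.7,-8.0,1],
  [0.8,-0.1,-8.5,7.4,6.4,-10.8,1],
  [1.0,-0.1,-10.6,9.0,8.2,-13.5,1],
])

```text
time: 8.6
tool_pos: [441.7, -184.8, 39.9]
ee_rot: [3.018, -0.724, 0.928]
contact_force: [-0.5, 0.5, 0.2]
opening: 0.1
grip_force: 0.0
```

Call:
jog_arm([
  [0.5,-0.1,0.1,-0.4,-0.4,0.6,1],
  [1.0,-0.1,0.1,-0.8,-0.7,1.2,1],
  [1.5,-0.2,0.2,-1.2,-1.1,1.8,1],
  [2.0,-0.3,0.2,-1.6,-1.5,2.4,1],
  [2.5,-0.3,0.3,-2.0,-1.8,3.0,1],
])

```text
time: 9.1
tool_pos: [461.8, -187.5, 42.5]
ee_rot: [2.963, -0.705, 1.019]
contact_force: [-38.7, -4.8, 7.7]
opening: 0.0
grip_force: 14.8
```

```bash
python3 st.py
python3 - <<'E'
from h import *
p=capture("top"); c=p["color"][60:320,180:480]; cv2.imwrite("pics/d.png",cv2.resize(c,None,fx=2.3,fy=2.3)[:,:,::-1])
E
```

```text
9.1 [ 461.8 -187.5   42.5] z [ 0.485  0.451 -0.749] y [ 0.778 -0.613  0.135] q [ 0.56  0.76  0.39  2.24 -1.43  1.01  1.57] F [-38.7  -4.8   7.7]
cab [-191.7  -31.8]
```

View pics/d.png

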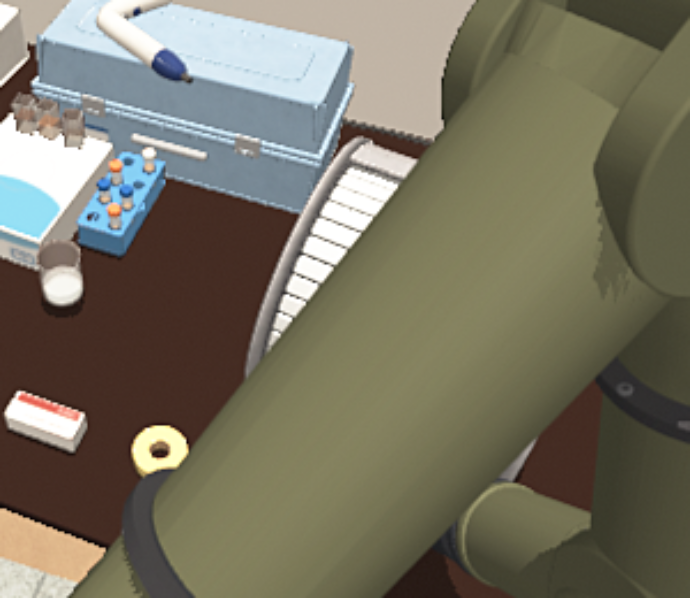

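The wrist reads 38 N radially, so the fingers met the rail about 5 mm early. The view shows only the forearm over the cabinet. I'll back off while starting the lift.

Call:
jog_arm([
  [-0.6,0,0,0,0,0,1],
  [-0.6,0,0.4,0,0,0,1],
  [-0.6,0,0.8,-0.4,-0.4,0.5,1],
  [-0.6,0,1.2,-0.8,-0.8,1,1],
  [-0.6,0,1.6,-1.1,-1.1,1.7,1],
])

```text
time: 9.65
tool_pos: [459.2, -187.8, 59.4]
ee_rot: [2.924, -0.701, 1.074]
contact_force: [-8.8, -1.7, -4.2]
opening: 0.2
grip_force: 4.5
```

```bash
python3 st.py
```

```text
9.65 [ 459.2 -187.8   59.4] z [ 0.49   0.451 -0.746] y [ 0.792 -0.588  0.165] q [ 0.56  0.72  0.4   2.24 -1.4   1.01  1.57] F [-8.8 -1.7 -4.2]
cab [-194.2  -32.5]
```

```bash
sed -i 's/off=15/off=20/' s2.py; sed 's/for nm,T,d,N in wp():/for nm,T,d,N in wp()[3:]:/' s3.py > s4.py; python3 s4.py p15 p32 p50 p65 p80 p84
```

```text
p15 [ 468. -189.  101.] e 0.0 [ 0.54  0.64  0.41  2.2  -1.31  1.02  1.57] err 0.0 0.0
   [[0.2, -0.0, 0.8, -0.8, -0.8, 1.2, 1], [0.4, -0.1, 1.6, -1.5, -1.6, 2.4, 1], [0.6, -0.1, 2.4, -2.3, -2.4, 3.7, 1], [0.8, -0.2, 3.3, -3.1, -3.1, 4.9, 1], [1.0, -0.2, 4.1, -4.0, -3.8, 6.1, 1]]
p32 [ 489. -192.  150.] e 0.0 [ 0.51  0.56  0.41  2.12 -1.21  1.04  1.57] err 0.0 0.0
   [[0.4, -0.1, 1.0, -1.0, -1.0, 1.7, 1], [0.8, -0.1, 2.0, -2.1, -2.0, 3.3, 1], [1.3, -0.2, 2.9, -3.2, -3.0, 4.9, 1], [1.7, -0.2, 3.9, -4.3, -4.0, 6.6, 1], [2.1, -0.3, 4.9, -5.4, -5.0, 8.2, 1]]
p50 [ 526. -196.  192.] e 0.0 [ 0.47  0.51  0.4   2.01 -1.14  1.07  1.57] err 0.0 0.0
   [[0.7, -0.1, 0.9, -1.0, -1.0, 1.6, 1], [1.5, -0.2, 1.7, -2.1, -2.0, 3.3, 1], [2.2, -0.3, 2.6, -3.2, -3.0, 4.9, 1], [2.9, -0.4, 3.4, -4.2, -3.9, 6.5, 1], [3.7, -0.5, 4.3, -5.3, -4.9, 8.1, 1]]
p65 [ 562. -203.  219.] e 0.0 [ 0.32  0.47  0.42  1.83 -0.89  1.01  1.57] err 0.0 0.0
   [[0.7, -0.1, 0.5, -3.3, -0.0, 3.7, 1], [1.5, -0.3, 1.1, -6.6, -0.1, 7.3, 1], [2.2, -0.4, 1.6, -10.0, -0.2, 10.9, 1], [2.9, -0.5, 2.1, -13.4, -0.4, 14.3, 1], [3.6, -0.7, 2.7, -17.0, -0.7, 17.6, 1]]
p80 [ 602. -212.  236.] e 0.0 [ 0.09  0.53  0.48  1.55 -0.44  1.1   1.56] err 0.0 0.0
   [[0.8, -0.2, 0.3, -4.0, 1.6, 6.1, 1], [1.6, -0.4, 0.7, -8.1, 3.3, 12.0, 1], [2.4, -0.6, 1.0, -12.5, 5.0, 17.7, 1], [3.2, -0.7, 1.4, -17.1, 6.7, 23.1, 1], [4.0, -0.9, 1.7, -21.9, 8.5, 28.3, 1]]
p84 [ 613. -215.  239.] e 0.0 [ 0.04  0.57  0.49  1.46 -0.34  1.17  1.56] err 0.0 0.0
   [[0.2, -0.1, 0.1, -0.9, 0.8, 1.3, 1], [0.4, -0.1, 0.1, -1.8, 1.6, 2.5, 1], [0.7, -0.2, 0.2, -2.7, 2.5, 3.7, 1], [0.9, -0.2, 0.2, -3.7, 3.3, 4.9, 1], [1.1, -0.3, 0.3, -4.7, 4.1, 6.0, 1]]
```

Call:
jog_arm([
  [0.2,0,0.8,-0.8,-0.8,1.2,1],
  [0.4,-0.1,1.6,-1.5,-1.6,2.4,1],
  [0.6,-0.1,2.4,-2.3,-2.4,3.7,1],
  [0.8,-0.2,3.3,-3.1,-3.1,4.9,1],
  [1.0,-0.2,4.1,-4.0,-3.8,6.1,1],
])

```text
time: 10.15
tool_pos: [465.1, -190.4, 99.3]
ee_rot: [2.817, -0.661, 1.247]
contact_force: [-29.3, -6.0, 2.9]
opening: -0.0
grip_force: 11.7
```

Call:
jog_arm([
  [0.4,-0.1,1.0,-1.0,-1.0,1.7,1],
  [0.8,-0.1,2.0,-2.1,-2.0,3.3,1],
  [1.3,-0.2,2.9,-3.2,-3.0,4.9,1],
  [1.7,-0.2,3.9,-4.3,-4.0,6.6,1],
  [2.1,-0.3,4.9,-5.4,-5.0,8.2,1],
])

```text
time: 10.65
tool_pos: [491.4, -193.5, 150.6]
ee_rot: [2.677, -0.589, 1.474]
contact_force: [-1.5, -1.8, -1.5]
opening: 0.1
grip_force: 1.2
```

Call:
jog_arm([
  [0.7,-0.1,0.9,-1.0,-1.0,1.6,1],
  [1.5,-0.2,1.7,-2.1,-2.0,3.3,1],
  [2.2,-0.3,2.6,-3.2,-3.0,4.9,1],
  [2.9,-0.4,3.4,-4.2,-3.9,6.5,1],
  [3.7,-0.5,4.3,-5.3,-4.9,8.1,1],
])

```text
time: 11.15
tool_pos: [529.3, -197.0, 193.3]
ee_rot: [2.577, -0.499, 1.67]
contact_force: [-1.2, -0.5, -2.8]
opening: -0.1
grip_force: 0.9
```

```bash
python3 st.py
python3 - <<'E'
from h import *
p=capture("top"); print([(np.round(w(p,d["xyz"])),round(d["confidence"],2)) for d in models.landmark_of(p,"lift_rail")[:2]]); c=p["color"][60:320,180:480]; cv2.imwrite("pics/e.png",cv2.resize(c,None,fx=2.3,fy=2.3)[:,:,::-1])
E
```

```text
11.15 [ 529.3 -197.   193.3] z [ 0.493  0.455 -0.742] y [ 0.866 -0.171  0.47 ] q [ 0.47  0.52  0.4   2.   -1.14  1.07  1.57] F [-1.2 -0.5 -2.8]
cab [-123.5  -32.4]
[]
```

View pics/e.png

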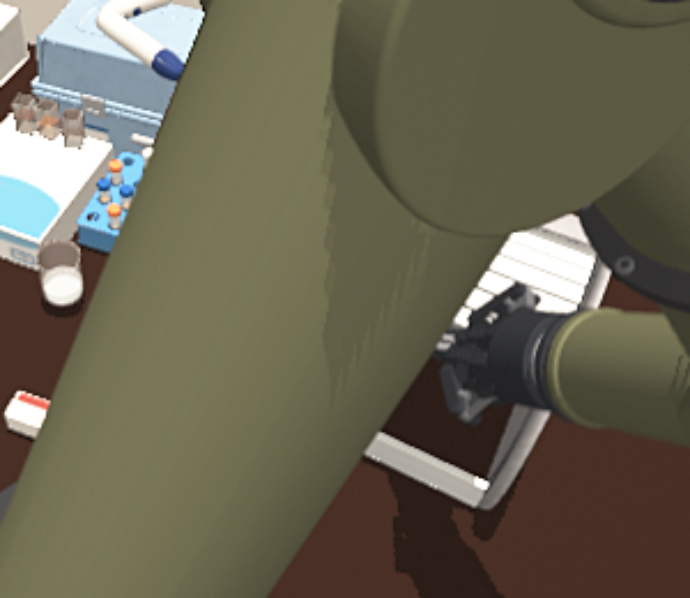

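The shutter is rising: the sill and the opening show at about (430,465), and the gripper is at (500,350). I'll continue along the arc.

Call:
jog_arm([
  [0.7,-0.1,0.5,-3.3,0,3.7,1],
  [1.5,-0.3,1.1,-6.6,-0.1,7.3,1],
  [2.2,-0.4,1.6,-10.0,-0.2,10.9,1],
  [2.9,-0.5,2.1,-13.4,-0.4,14.3,1],
  [3.6,-0.7,2.7,-17.0,-0.7,17.6,1],
])

```text
time: 11.75
tool_pos: [564.7, -203.9, 219.3]
ee_rot: [2.641, -0.209, 1.957]
contact_force: [-1.6, 0.3, -0.9]
opening: -0.2
grip_force: 0.5
```

Call:
jog_arm([
  [0.8,-0.2,0.3,-4.0,1.6,6.1,1],
  [1.6,-0.4,0.7,-8.1,3.3,12.0,1],
  [2.4,-0.6,1.0,-12.5,5.0,17.7,1],
  [3.2,-0.7,1.4,-17.1,6.7,23.1,1],
  [4.0,-0.9,1.7,-21.9,8.5,28.3,1],
])

```text
time: 12.25
tool_pos: [605.1, -213.2, 236.7]
ee_rot: [2.982, 0.017, 2.426]
contact_force: [0.6, -1.9, -0.5]
opening: -0.1
grip_force: 0.0
```

Call:
jog_arm([
  [0.4,-0.1,0.1,-0.9,0.8,1.3,1],
  [0.8,-0.1,0.1,-1.8,1.6,2.5,1],
  [1.2,-0.2,0.2,-2.7,2.5,3.7,1],
  [1.6,-0.2,0.2,-3.7,3.3,4.9,1],
  [2.0,-0.3,0.3,-4.7,4.1,6.0,1],
])

```text
time: 12.75
tool_pos: [624.4, -217.1, 239.1]
ee_rot: [3.09, 0.009, 2.528]
contact_force: [0.5, -0.0, 0.9]
opening: -0.1
grip_force: 0.0
```

```bash
python3 st.py
python3 - <<'E'
from h import *
p=capture("top"); print([(np.round(w(p,d["xyz"])),round(d["confidence"],2)) for d in models.landmark_of(p,"lift_rail")[:2]]); c=p["color"][60:320,180:480]; cv2.imwrite("pics/f.png",cv2.resize(c,None,fx=2.3,fy=2.3)[:,:,::-1])
E
```

```text
12.75 [ 624.4 -217.1  239.1] z [ 0.037  0.037 -0.999] y [0.575 0.817 0.052] q [ 0.05  0.59  0.48  1.43 -0.34  1.19  1.55] F [ 0.5 -0.   0.9]
cab [-26.7 -39.9]
[(array([ 667., -183.,  256.]), 0.79)]
```

View pics/f.png

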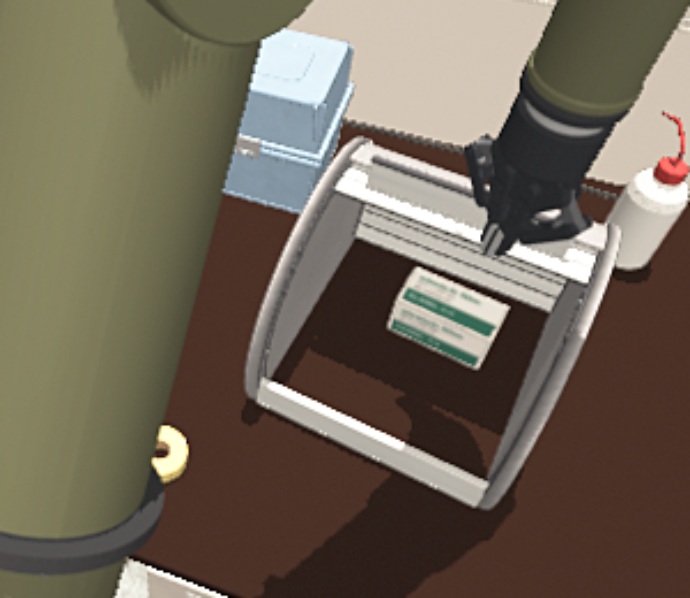

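The shutter is fully open: the network puts the rail at (667,-183,256), which matches the stop angle. The film box shows inside at (450,315). Now I'll plan the path to the carton.

```bash
cat > mv.py <<'E'
from sim import *
from cell import readout
def plan(wps,show=True):
    # wps: (T world, tool-y angle deg, rows) tool straight down
    q=np.array(readout.state()["q"])
    for T,a,N in wps:
        p0,R0=fk(q,P,S); a=np.radians(a); y=np.array([np.cos(a),np.sin(a),0]); z=np.array([0,0,-1.]); Rt=np.c_[np.cross(y,z),y,z]
        v=Ro.from_matrix(Rt@R0.T).as_rotvec(degrees=True); d=(np.array(T)-p0)/10
        rows=[np.r_[d,v]*(k+1)/N for k in range(N)]; B=Ro.identity(); b=np.zeros(3); bs=q
        for i in range(0,N,5):
            c=[np.r_[r[:3]-b,(Ro.from_rotvec(r[3:],degrees=True)*B.inv()).as_rotvec(degrees=True)] for r in rows[i:i+5]]
            b=rows[i+4][:3]; B=Ro.from_rotvec(rows[i+4][3:],degrees=True); q=sim(q,c); print("   last row",c[-1].round(1).tolist())
        p,R=fk(q,P,S); print(T,q.round(2),"err",np.linalg.norm(p-T).round(1),np.degrees(np.linalg.norm(Ro.from_matrix(R@Rt.T).as_rotvec())).round(1))
if __name__=="__main__":
    plan([([510,-130,285],35,5),([430,60,270],10,5),([411,171,130],-5,5),([411,171,10],-5,5)])
E
python3 mv.py
```

```text
last row [-11.4, 8.6, 4.6, -1.7, 2.6, -20.0]
[510, -130, 285] [-0.24  0.37  0.65  1.69 -0.24  1.17  1.08] err 0.0 0.0
   last row [-8.0, 19.0, -1.5, -0.0, 0.0, -25.0]
[430, 60, 270] [-0.83  0.24  0.8   1.92 -0.2   1.06  0.25] err 0.1 1.0
   last row [-1.9, 11.1, -14.0, -0.0, -0.0, -16.0]
[411, 171, 130] [-0.96  0.46  0.73  2.11 -0.46  0.73 -0.01] err 0.0 0.0
   last row [0.0, 0.0, -12.0, 0.0, -0.0, 0.0]
[411, 171, 10] [-0.75  0.65  0.45  2.23 -0.72  0.41  0.21] err 0.0 0.0
```

Call:
jog_arm([
  [-2.3,1.7,0.9,-0.3,0.5,-4,1],
  [-4.6,3.4,1.8,-0.7,1,-8,1],
  [-6.8,5.2,2.8,-1,1.6,-12,1],
  [-9.1,6.9,3.7,-1.4,2.1,-16,1],
  [-11.4,8.6,4.6,-1.7,2.6,-20,1],
])

```text
time: 13.35
tool_pos: [509.3, -130.1, 285.7]
ee_rot: [3.141, -0.001, 2.175]
contact_force: [0.4, 0.7, 0.6]
opening: -0.5
grip_force: 0.0
```

Call:
jog_arm([
  [-1.6,3.8,-0.3,0,0,-5,0],
  [-3.2,7.6,-0.6,0,0,-10,-0.5],
  [-4.8,11.4,-0.9,0,0,-15,-0.5],
  [-6.4,15.2,-1.2,0,0,-20,-0.5],
  [-8,19,-1.5,0,0,-25,-0.5],
])

```text
time: 13.85
tool_pos: [429.5, 60.5, 270.5]
ee_rot: [3.141, -0.001, 1.738]
contact_force: [0.4, -0.1, -0.3]
opening: 64.1
grip_force: 0.0
```

Call:
jog_arm([
  [-0.4,2.2,-2.8,0,0,-3.2,-0.5],
  [-0.8,4.4,-5.6,0,0,-6.4,-0.5],
  [-1.1,6.7,-8.4,0,0,-9.6,-0.5],
  [-1.5,8.9,-11.2,0,0,-12.8,-0.5],
  [-1.9,11.1,-14,0,0,-16,-0.5],
])

```text
time: 14.35
tool_pos: [411.4, 171.1, 129.7]
ee_rot: [3.141, -0.001, 1.46]
contact_force: [0.3, 0.8, -0.2]
opening: 64.2
grip_force: 0.0
```

```bash
python3 st.py
python3 - <<'E'
from h import *
p=capture("top"); print([(np.round(w(p,d["xyz"])),round(d["confidence"],2)) for q in("slide_box","lift_rail") for d in models.landmark_of(p,q)[:1]]); c=p["color"][110:330,130:430]; cv2.imwrite("pics/g.png",cv2.resize(c,None,fx=2.3,fy=2.3)[:,:,::-1])
E
```

```text
14.35 [411.4 171.1 129.7] z [ 0.001  0.001 -1.   ] y [ 0.994 -0.11   0.001] q [-0.92  0.45  0.67  2.11 -0.42  0.71 -0.08] F [ 0.3  0.8 -0.2]
cab [-288.4  317.1]
[(array([407., 172.,   2.]), 0.88), (array([ 665., -184.,  261.]), 0.86)]
```

View pics/g.png

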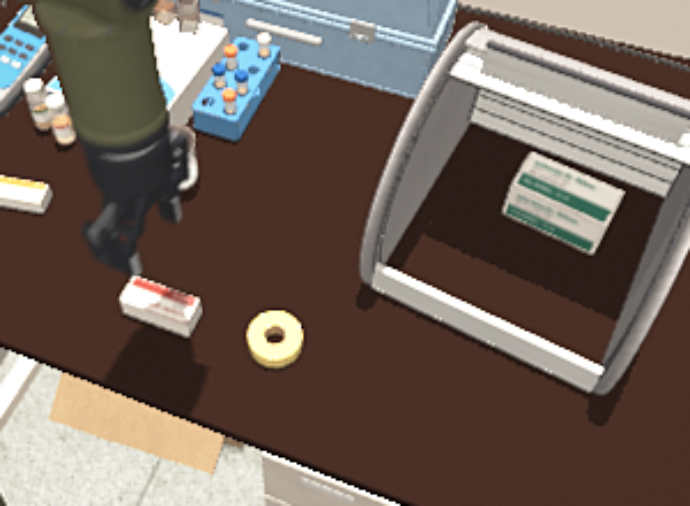

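The carton is under the open gripper at (160,305), uncovered and undisturbed, and the cabinet is open. I'll descend and grip it.

Call:
jog_arm([
  [-0.1,0,-4,0,0,0,-0.5],
  [-0.1,0,-7,0,0,0,-0.5],
  [-0.1,0,-9.5,0,0,0,-0.5],
  [-0.1,0,-11,0,0,0,-0.5],
  [-0.1,0,-12,0,0,0,-0.5],
])

```text
time: 15.0
tool_pos: [411.5, 169.5, 10.5]
ee_rot: [3.14, -0.001, 1.462]
contact_force: [1.1, 0.3, -0.5]
opening: 64.1
grip_force: 0.0
```

Call:
jog_arm([
  [0,0,0,0,0,0,0.3],
  [0,0,0,0,0,0,0.6],
  [0,0,0,0,0,0,0.8],
  [0,0,0,0,0,0,0.8],
  [0,0,0,0,0,0,0.8],
], newtons=25)

```text
time: 15.5
tool_pos: [411.3, 170.5, 11.4]
ee_rot: [3.139, -0.001, 1.464]
contact_force: [-1.0, -0.8, 8.1]
opening: 34.5
grip_force: 24.7
```

Call:
jog_arm([
  [0,0,0.5,0,0,0,0.8],
  [0,0,1.5,0,0,0,0.8],
  [0,0,3,0,0,0,0.8],
  [0,0,5,0,0,0,0.8],
  [0,0,7,0,0,0,0.8],
])

```text
time: 16.0
tool_pos: [410.3, 170.5, 81.8]
ee_rot: [3.142, -0.0, 1.464]
contact_force: [-0.6, 0.7, -1.3]
opening: 34.7
grip_force: 24.1
```

```bash
python3 st.py
python3 - <<'E'
from mv import *
v=C@np.array([-80,0,0])+[656,-181,0]; print(v)
plan([([430,40,200],-6,5),([500,-110,200],-7.5,5),([v[0],v[1],170],-7.5,5),([v[0],v[1],60],-7.5,5),([v[0],v[1],11],-7.5,5)])
E
```

```text
16.0 [410.3 170.5  81.8] z [ 0.  0. -1.] y [ 0.994 -0.107  0.   ] q [-0.85  0.52  0.59  2.17 -0.52  0.59  0.01] F [-0.6  0.7 -1.3]
cab [-289.4  316.4]
[ 576.68441109 -170.55790462    0.        ]
   last row [2.0, -13.0, 11.7, -0.0, 0.0, 0.1]
[430, 40, 200] [-0.72  0.33  0.76  2.05 -0.29  0.88  0.1 ] err 0.0 0.0
   last row [7.0, -15.0, 0.0, 0.0, 0.0, -1.5]
[500, -110, 200] [-0.32  0.45  0.72  1.86 -0.36  0.96  0.43] err 0.0 0.0
   last row [7.7, -6.1, -3.0, 0.0, 0.0, -0.0]
[np.float64(576.6844110900952), np.float64(-170.55790462239588), 170] [-0.15  0.61  0.66  1.67 -0.43  1.01  0.53] err 0.0 0.0
   last row [0.0, -0.0, -11.0, -0.0, 0.0, -0.0]
[np.float64(576.6844110900952), np.float64(-170.55790462239588), 60] [-0.09  0.73  0.57  1.78 -0.54  0.79  0.62] err 0.0 0.0
   last row [0.0, 0.0, -4.9, 0.0, -0.0, 0.0]
[np.float64(576.6844110900952), np.float64(-170.55790462239588), 11] [-0.06  0.8   0.52  1.81 -0.59  0.69  0.66] err 0.0 0.0
```

Call:
jog_arm([
  [0.2,-1.6,2.4,0,0,0,0.8],
  [0.6,-4,5,0,0,0,0.8],
  [1,-7,7.5,0,0,0,0.8],
  [1.5,-10,9.6,0,0,0,0.8],
  [2,-13,11.7,0,0,0,0.8],
])

```text
time: 16.5
tool_pos: [430.2, 39.3, 199.2]
ee_rot: [3.141, -0.001, 1.464]
contact_force: [0.9, 0.6, -0.9]
opening: 34.2
grip_force: 24.1
```

Call:
jog_arm([
  [1.4,-3,0,0,0,-0.3,0.8],
  [2.8,-6,0,0,0,-0.6,0.8],
  [4.2,-9,0,0,0,-0.9,0.8],
  [5.6,-12,0,0,0,-1.2,0.8],
  [7,-15,0,0,0,-1.5,0.8],
])

```text
time: 17.0
tool_pos: [500.6, -110.6, 198.3]
ee_rot: [3.141, -0.0, 1.437]
contact_force: [0.7, -0.1, -0.4]
opening: 34.5
grip_force: 24.1
```

Call:
jog_arm([
  [1.6,-1.3,0,0,0,0,0.8],
  [3.2,-2.6,-0.5,0,0,0,0.8],
  [4.8,-3.8,-1,0,0,0,0.8],
  [6.3,-5,-2,0,0,0,0.8],
  [7.7,-6.1,-3,0,0,0,0.8],
])

```text
time: 17.5
tool_pos: [578.0, -170.9, 168.0]
ee_rot: [3.141, 0.0, 1.438]
contact_force: [0.4, -0.4, -0.6]
opening: 34.7
grip_force: 24.1
```

Call:
jog_arm([
  [0,0,-2.2,0,0,0,0.8],
  [0,0,-4.6,0,0,0,0.8],
  [0,0,-7,0,0,0,0.8],
  [0,0,-9.2,0,0,0,0.8],
  [0,0,-11,0,0,0,0.8],
])

```text
time: 18.0
tool_pos: [577.1, -170.0, 57.0]
ee_rot: [-3.141, -0.0, 1.438]
contact_force: [0.2, 0.4, -1.5]
opening: 34.7
grip_force: 26.4
```

```bash
python3 st.py
python3 - <<'E'
from h import *
p=capture("top"); print([(np.round(w(p,d["xyz"])),round(d["confidence"],2)) for q in("slide_box","lift_rail","film_box") for d in models.landmark_of(p,q)[:1]]); c=p["color"][90:310,200:480]; cv2.imwrite("pics/i.png",cv2.resize(c,None,fx=2.3,fy=2.3)[:,:,::-1])
E
```

```text
18.0 [ 577.1 -170.    57. ] z [-0.001  0.    -1.   ] y [ 0.991 -0.132 -0.001] q [-0.1   0.74  0.57  1.78 -0.54  0.78  0.62] F [ 0.2  0.4 -1.5]
cab [-79.6   0.7]
[(array([ 574., -172.,   47.]), 0.76), (array([487., 407.,   4.]), 0.58), (array([ 706., -211.,    3.]), 0.96)]
```

View pics/i.png

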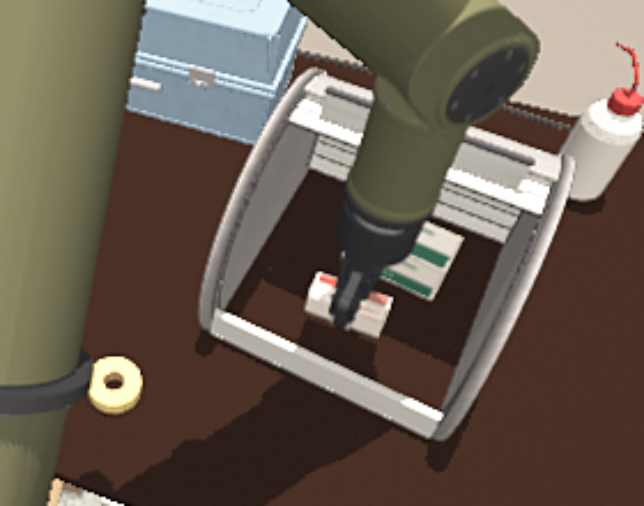

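The carton hangs level inside, behind the sill at (350,305) and clear of the film box. I'll lower it gently and release it.

Call:
jog_arm([
  [0,0,-1.5,0,0,0,0.8],
  [0,0,-2.8,0,0,0,0.8],
  [0,0,-3.7,0,0,0,0.8],
  [0,0,-4.2,0,0,0,0.8],
  [0,0,-4.5,0,0,0,0.8],
])

```text
time: 18.7
tool_pos: [577.3, -170.5, 11.7]
ee_rot: [-3.141, -0.0, 1.437]
contact_force: [-0.5, 0.0, -1.5]
opening: 34.2
grip_force: 26.4
```

Call:
jog_arm([
  [0,0,-0.1,0,0,0,0.8],
  [0,0,-0.1,0,0,0,0.8],
  [0,0,-0.1,0,0,0,0.1],
  [0,0,-0.1,0,0,0,-0.2],
  [0,0,-0.1,0,0,0,-0.3],
])

```text
time: 19.2
tool_pos: [577.8, -170.6, 11.6]
ee_rot: [3.141, -0.0, 1.438]
contact_force: [-0.5, -0.4, -0.8]
opening: 55.6
grip_force: 0.0
```

Call:
jog_arm([
  [0,0,0,0,0,0,-0.3],
  [0,0,1,0,0,0,-0.3],
  [0,0,3,0,0,0,-0.3],
  [0,0,6,0,0,0,-0.3],
  [0,0,10,0,0,0,-0.3],
])

```text
time: 19.7
tool_pos: [576.7, -170.1, 111.9]
ee_rot: [-3.139, -0.001, 1.437]
contact_force: [1.0, 0.1, 0.2]
opening: 55.7
grip_force: 0.0
```

Call:
jog_arm([
  [0,0,4,0,0,0,-0.3],
  [0,0,8,0,0,0,-0.3],
  [0,0,12,0,0,0,-0.3],
  [-3,2,15,0,0,0,-0.3],
  [-6,4,18,0,0,0,-0.3],
])

```text
time: 20.2
tool_pos: [516.8, -130.8, 293.2]
ee_rot: [3.14, 0.0, 1.436]
contact_force: [-0.6, 0.8, 1.3]
opening: 55.4
grip_force: 0.0
```

Call:
jog_arm([
  [-2,4.5,0,0,0,0,-0.3],
  [-4,9,0,0,0,0,-0.3],
  [-6,13.5,0,0,0,0,-0.3],
  [-8,18,0,0,0,0,-0.3],
  [-8,20,0,0,0,0,-0.3],
])

```text
time: 20.7
tool_pos: [434.7, 73.4, 291.9]
ee_rot: [-3.14, -0.003, 1.442]
contact_force: [0.3, -0.2, 0.1]
opening: 55.4
grip_force: 0.0
```

```bash
python3 st.py
python3 - <<'E'
from h import *
p=capture("top"); print([(q,np.round(w(p,d["xyz"])),round(d["confidence"],2)) for q in("slide_box","lift_rail","film_box","ph_strips","beaker") for d in models.landmark_of(p,q)[:1]]); c=p["color"][90:310,200:480]; cv2.imwrite("pics/j.png",cv2.resize(c,None,fx=2.3,fy=2.3)[:,:,::-1])
E
```

```text
20.7 [434.7  73.4 291.9] z [-0.001  0.003 -1.   ] y [ 0.992 -0.128 -0.002] q [-0.83  0.22  0.77  1.87 -0.18  1.12 -0.13] F [ 0.3 -0.2  0.1]
cab [-252.6  223.3]
[('slide_box', array([ 577., -172.,   -0.]), 0.67), ('lift_rail', array([ 667., -186.,  256.]), 0.57), ('film_box', array([ 703., -209.,    1.]), 0.56), ('ph_strips', array([489., 406.,   3.]), 0.69), ('beaker', array([587., 238.,   1.]), 0.63)]
```

View pics/j.png

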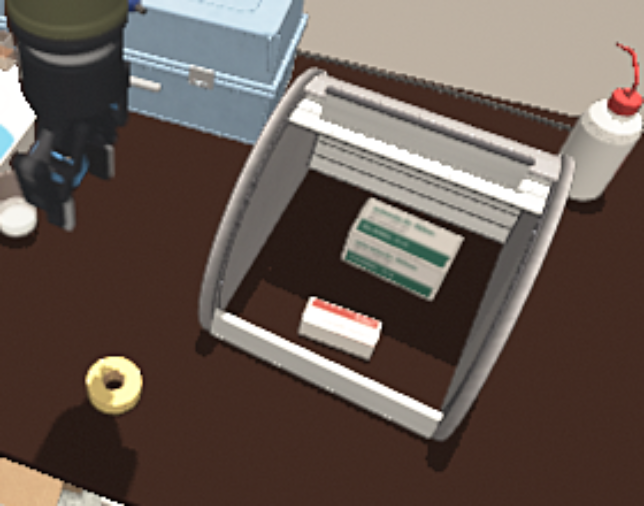

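The carton lies flat behind the sill at (340,328), the shutter is open, and the other things are where they were.

```bash
python3 -c "
from cell import r
print(r.finish_job())"
```

```text
the job is handed in; nothing more can be done
None
```

The shutter is fully open and staying open by itself, the larger carton lies flat behind the sill same side up, the other things are where they were, and the job was handed in at about 21 s; wrist readings peaked at 38.7 N, as the fingers first met the rail.

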